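Tap the wedge of the funnel stand home

TASK

The arm of the wooden funnel stand is loose in its post. Take the wedge out of the tool block and stand it loosely in the slot of the arm's tenon, thin end down and straight side to the post; then take the mallet by its handle and tap the wedge down, lifting the mallet clear between taps, until it stops going in and holds the arm tight. Keep the taps light, as hard blows split the wedge, keep the mallet off the post, leave everything else where it is, and finish by standing the mallet on its head on the open counter.

Things in the scene. Friction and masses are not known exactly. Their poses are not given: they have to be found in the camera images.
- stand: Teak funnel stand screwed to the counter. Origin: underside of the base, below the post's middle; z up. Base 150 (x), y -80 to +180, 18 mm high. Post 56 (x) by 40 (y) mm, top 150 up. An arm (97 to 143 mm up) with a ring of radius 54 round y +110 stands out on the +y side; its tenon, 32 wide (x), 102 to 138 mm up, passes through the post and ends at y -67. An upright slot in the tenon takes the wedge.
- slot (a point): Fixed to the stand: mouth of the wedge slot at the tenon's top, at stand (0, -29, 138) mm. Slot 20 mm wide (x), in y from the post's face (y -20) to a sloping end in the tenon. That end starts 10 to 16 mm from the post at the mouth, 5 mm nearer at the foot. The arm starts 2.5 to 4.5 mm out, and stands differ by 1.8 mm either way, so the depth at which the wedge stops varies by some 25 mm and must be felt.
- wedge: Beech wedge, thin end down: 125 long, 16 wide (x), 5 mm thick (y) at the thin end, 23 at the top. Origin: thin end, on its straight (+y) face; z up the wedge; y to be as the stand's y. In the slot it goes down under 4 to 7 N, drawing the arm in (1 mm for 7), till the arm is home; then it stops. It holds when taps at 10 to 20 mm/s, stopped on a hand force of 8 N, no longer move it (peaks near 20 N); over 40 N splits it.
- wedge_grip (a point): Where to take the wedge: its middle, 25 mm below its top and 100 mm above its thin end; 16 mm wide there along the wedge's x. At the start it stands, leaning a little, in a fixed wooden tool block (60 by 100 by 45 mm high, a thin scriber 85 mm high 34 mm to the wedge's +y side), its thin end on the counter.
- wedge_top (a point): Middle of the wedge's flat top, 16 by 23 mm, where it is struck. Dropped into the slot it stands with its top 180 to 226 mm above the counter; tapped home, 158 to 193, always above the post's top.
- mallet: Rubber mallet (about 0.36 kg) standing on its head on the counter. Origin: middle of the lower striking face. Head: upright cylinder, radius 27 mm, 80 mm high. Handle: level, along the mallet's -x to x -180, 18 mm wide (y), 26 mm high, its axis 42 mm above the lower face.
- mallet_grip (a point): Point to take the mallet by: middle of the handle's section, 60 mm from the head's axis (mallet -x), 42 mm above the lower face. Grip from above, fingers closing along the mallet's y, firmly, as a tap tends to turn the mallet in the fingers.
- tub: White tub on the stand's base under the ring, radius 36, 62 mm high; leave alone.
- funnel: Rusty tin funnel standing mouth down, radius 52, 105 mm high; leave alone.
- probe: Chromed probe handle lying down, 34 mm thick, 180 mm long (x); leave alone.
- jar: Sample jar, radius 30, 85 mm high; leave alone.
- weight: Brass weight, radius 22, 68 mm high; leave alone.
- pan: Shallow aluminium pan, radius 60, 24 mm high; leave alone.
Not all that is in view belongs to the job. Several things look just like the mallet: the one meant starts farthest to the robot's right. There is more than one size of the wedge; the job needs the larger.

How it is judged:
By the outcome, as a careful person would: the job done as asked, in the order asked, and still so for the second after the job is handed in, with the robot touching nothing.
It also fails if it takes over 72 s, if anything falls off the work surface, if the arm or the gripper's body presses on something with over 40 N, if the wrist force passes 120 N, or if a joint passes its speed limit or range.

ROBOT

A 7-joint arm with a two-finger parallel gripper is mounted at the origin on the work surface. World frame = base frame: x ahead of the robot, y to its left, z up, the work surface at z = 0. Lengths are in m, angles in rad, forces in N, time in s.
With the tool pointing down it reaches from about 0.4 to 0.9 m from the base axis. Payload 5.5 kg.
Tool frame: the origin (TCP) lies midway between the tips of the shut fingers; the grasp point (between the pads) lies 19 mm behind it; z points along the fingers, y is the line along which they close (so a half turn about z gives the same grasp; the last joint's range is limited). The gripper opens to 92 mm and grips with 3 to 60 N. Pads are 19 mm wide; open, the fingers measure 130 mm over their backs; the gripper's body (75 mm by 190 mm) begins 47 mm behind the grasp point.
Start: joints at [1.44, 0.501, -0.427, 1.55, 0.221, 1.138, -0.21], TCP at [0.249, -0.6, 0.227] pointing down, gripper open.
Joint ranges: [-2.88, 2.88], [-0.31, 2.03], [-1.54, 1.56], [0.2, 2.42], [-1.41, 4.55], [0.19, 2.02], [-2.57, 2.57]. Speed limits (rad/s): [2.57, 2.57, 3.14, 3.14, 3.14, 3.14, 3.14].

INTERFACE

Orientations are given as a rotation vector (axis times angle).
In Python, from cell import env gives the robot as it stands.
- The arm moves only by the tool play_rows, never from a script. Its argument "plan" is a list of rows, each a list of 7 numbers: the shift along the world's x, y, z scaled (see below), then the turn, a rotation vector about the world's x, y, z scaled (see below), then the closure, from 0 (fully open) to 1 (shut). A call has 1 to 5 rows; each row shifts and turns the commanded pose from where the row before left it; what a row does not reach is not made up. The controller multiplies each number of a shift by 20 cm and each number of a turn by 120 degrees. A row lasts 1/12 s, in which the tool goes at most 41.7 mm and 7.16 degrees, less where a joint would pass 70% of its speed; a pose out of reach is approached as far as the arm can. A call with a number of a shift or a turn outside -1 to 1 is refused whole. A call with a gripper value outside its range is refused whole. The fingers move at their own pace and stop on an object; "newtons" is the grip in N (left out, the last holds). Time passes only in rows, so rows that do not move let the fingers close. It gives the time, the measured TCP pose, the force, the opening and the grip force at its end, in the units of the state.
- env.read_state(): the state, without advancing time (a new reading comes with each control period).
- env.grab_frame(name): name is "scene" or "top" or "wrist"; returns the picture (400x640x3 uint8, blue, green, red); there is no depth.
- env.camera_model(name): a dict with "fx", "fy", "cx", "cy" (pixels), "rvec" (rotation vector, rad) and "tvec" (3), from world to camera coordinates, as OpenCV has them. Camera axes: x right, y down, z forward; pixel columns grow to the right and rows downward; lengths in m; the calibration is good to about 2 mm. A picture is of the moment at which its call begins: read the wrist's pose just before it. camera_model takes no time and is no camera call; for the wrist camera it gives the pose at the moment of the call.
- env.finish_job(): hands the job in; it is judged then, once.
The state is a dict: "clock": time; "joints": joint angles; "joint_vel": joint speeds; "tau": joint torques, N m; "tool_pos": TCP position; "tool_rot": TCP orientation; "contact_force": force on the tool from outside, world axes, zero at the start; "torque": the same for the moment, N m; "gripper_width": finger opening in m; "grasp_force": force on a finger pad.
Only numpy, scipy, OpenCV 4.12 (cv2) and the standard library are available. Lean on these libraries where they do the work, as an engineer would, in place of code of your own. Each camera call takes 0.05 s, during which the arm holds its last target. There are 200 camera calls.

## Working session

There is one attempt and no reset: what is moved stays moved. The work goes in short steps, Python scripts to look and compute and a tool call to move; the robot and the scene stay as the last step left them, time stands still between calls to the robot, and variables do not carry over. Pictures are saved under pics/ and viewed, at most 10 in all, crops included, and the job is handed in when it is done.

Besides the shell and the picture viewer there is one more tool, called after ">>>" by a JSON object that holds its "op" and its "data", one argument or row to a line. play_rows: Moves the arm, as the interface text tells. Shifts and turns lie within -1 to 1; 1 stands for 20 cm of shift or 120 degrees of turn. Its arguments: {"type":"object","properties":{"plan":{"type":"array"},"newtons":{"type":"number"}},"required":["plan"]}

```bash
ls; mkdir -p pics
python3 - <<'E'
from cell import env
import cv2,numpy as np
for n in("scene","top"):
    f=env.grab_frame(n);cv2.imwrite(f"pics/{n}0.png",f)
    m=env.camera_model(n);R=cv2.Rodrigues(np.array(m["rvec"]))[0];print(n,m["fx"],m["cx"],m["cy"],(-R.T@np.array(m["tvec"])).round(3),R.round(3).tolist())
s=env.read_state();print({k:np.round(v,3).tolist() for k,v in s.items()})
E
```

```text
pics
scene 395.6661709234039 313.424648047492 194.39288364465668 [1.376 0.565 0.793] [[-0.618, 0.786, -0.007], [0.448, 0.344, -0.825], [-0.646, -0.513, -0.565]]
top 462.0485096349202 326.3777919546995 198.95603080175653 [ 0.37  -0.054  1.197] [[0.037, -0.999, 0.003], [-0.976, -0.037, -0.215], [0.215, 0.005, -0.977]]
{'clock': 0.1, 'joints': [1.44, 0.502, -0.427, 1.551, 0.221, 1.138, -0.21], 'joint_vel': [0.0, -0.002, -0.0, -0.001, 0.001, 0.001, 0.0], 'tau': [-0.011, -56.787, -5.839, -27.991, -0.069, 0.024, 0.0], 'tool_pos': [0.249, -0.6, 0.226], 'tool_rot': [-3.079, -0.614, 0.0], 'contact_force': [0.61, 0.615, -0.108], 'torque': [0.043, -0.029, -0.06], 'grasp_force': 0.0, 'gripper_width': 0.092}
```

View pics/scene0.png

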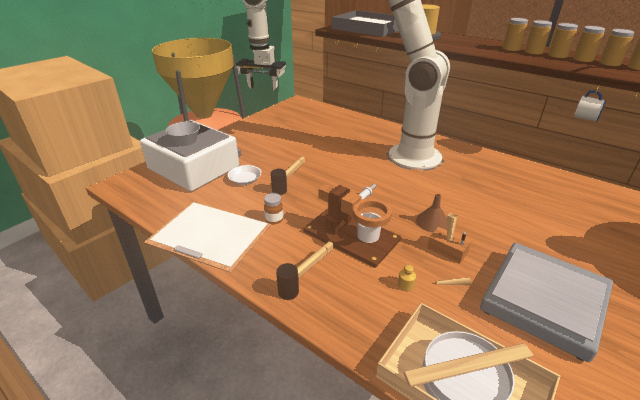

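View pics/top0.png

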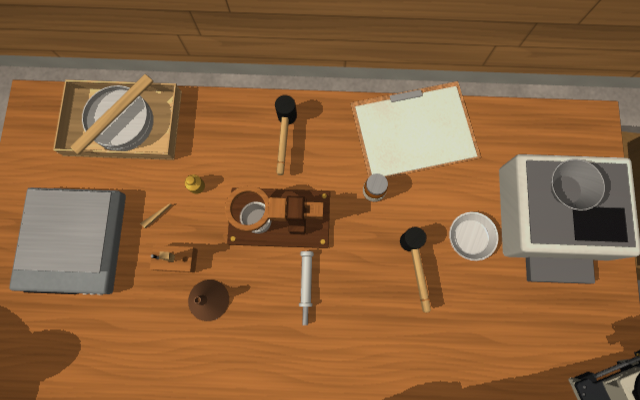

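The top view shows the target mallet with its head at (413,239) and handle running to (427,308). The stand is around (280,218), with its tenon on the right. The tool block is at (172,260) with the wedge in it. The lying wedge at (157,215) is the small decoy. I'll zoom in for detail.

```bash
cat > h.py <<'E'
from cell import env
import cv2,numpy as np
def ray(n,u,v,m=None):
    m=m or env.camera_model(n);R=cv2.Rodrigues(np.array(m["rvec"]))[0];c=-R.T@np.array(m["tvec"])
    return c,R.T@np.array([(u-m["cx"])/m["fx"],(v-m["cy"])/m["fy"],1])
def onz(n,u,v,z,m=None):
    c,d=ray(n,u,v,m);return c+d*(z-c[2])/d[2]
def tri(a,b):
    A=[];B=[]
    for c,d in(a,b):
        d=d/np.linalg.norm(d);P=np.eye(3)-np.outer(d,d);A.append(P);B.append(P@c)
    return np.linalg.solve(A[0]+A[1],B[0]+B[1])
def proj(n,p,m=None):
    m=m or env.camera_model(n);K=np.array([[m["fx"],0,m["cx"]],[0,m["fy"],m["cy"]],[0,0,1]])
    return cv2.projectPoints(np.float64(p).reshape(-1,1,3),np.float64(m["rvec"]),np.float64(m["tvec"]),K,None)[0].reshape(-1,2)
E
python3 - <<'E'
import cv2,numpy as np
t=cv2.imread("pics/top0.png");s=cv2.imread("pics/scene0.png")
f=lambda i,x,y,w,h,k:cv2.resize(i[y:y+h,x:x+w],(w*k,h*k),interpolation=cv2.INTER_CUBIC)
a=f(t,220,180,120,75,3);b=f(t,140,235,80,50,5)
c=f(s,300,175,110,90,4)[:300,:];d=f(s,420,200,60,70,4)
o=np.zeros((600,800,3),np.uint8)
o[:225,:360]=a;o[:250,400:800]=b;o[250:550,:440]=c;o[250:530,500:740]=d
cv2.imwrite("pics/c1.png",o)
E
```

```text
(no output)
```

View pics/c1.png

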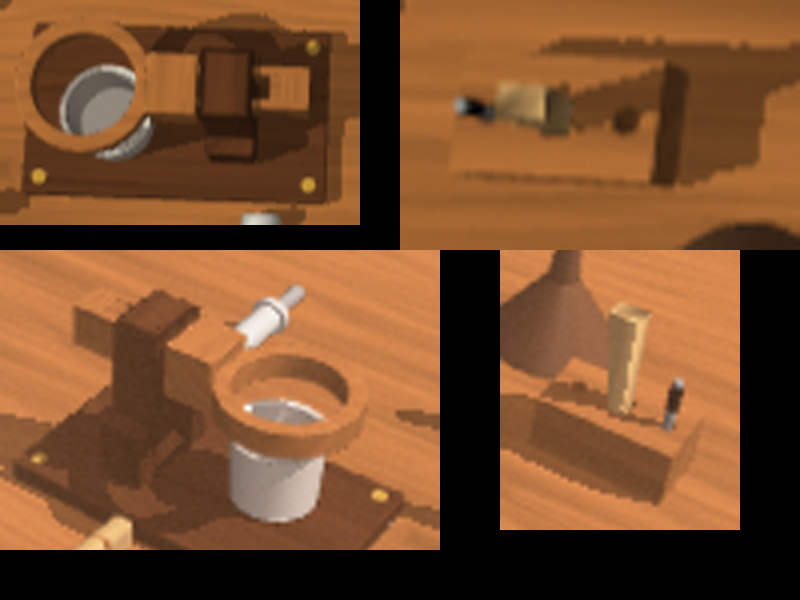

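Run:
```python
from h import *
p=lambda *a:print(*[np.round(x,4) if not isinstance(x,str) else x for x in a])
q=lambda x,y:(220+x/3,180+y/3)
p("post top TL,TR,BR",*[onz("top",*q(*c),.15) for c in((200,50),(252,50),(252,113))])
p("screws",*[onz("top",*q(*c),.020) for c in((313,46),(308,184),(39,176))])
p("base R corners",*[onz("top",*q(*c),.018) for c in((330,34),(326,202),(22,192))])
p("tenon end",*[onz("top",*q(*c),.138) for c in((309,66),(309,110),(268,66),(268,110))])
for b in((497,82),(547,82),(547,120),(497,120)):p("wtop",onz("top",140+(b[0]-400)/5,235+b[1]/5-0,.125))
# wedge top centre, tri with scene crop
a=ray("top",164.4,255.2);b=ray("scene",420+(630-500)/4,200+(312-250)/4)
p("tri wedge",tri(a,b))
p("block",*[onz("top",140+(x-400)/5,235+y/5,.045) for x,y in((665,62),(655,183),(455,175))])
# mallet
f=cv2.imread("pics/top0.png");hsv=cv2.cvtColor(f,cv2.COLOR_BGR2HSV)
roi=np.zeros(f.shape[:2],np.uint8);roi[220:320,390:445]=255
k=((hsv[...,2]<55)&(roi>0)).astype(np.uint8)
n,l,st,ce=cv2.connectedComponentsWithStats(k);i=1+np.argmax(st[1:,4]);print("head",st[i],ce[i])
p("head z.08",onz("top",*ce[i],.06))
w=((hsv[...,0]<30)&(hsv[...,2]>185)&(hsv[...,1]<150)&(roi>0)).astype(np.uint8)
n,l,st,ce=cv2.connectedComponentsWithStats(w);i=1+np.argmax(st[1:,4]);print("handle",st[i],ce[i])
ys,xs=np.where(l==i);v=cv2.fitLine(np.c_[xs,ys].astype(np.float32),cv2.DIST_L2,0,.01,.01).ravel();print(v)
for s in(-25,25):p("handle pt",onz("top",v[2]+s*v[0],v[3]+s*v[1],.055))
```

```text
post top TL,TR,BR [0.6023 0.0441 0.15  ] [0.6038 0.0039 0.15  ] [0.5544 0.0016 0.15  ]
screws [ 0.6384 -0.0419  0.02  ] [ 0.5178 -0.0422  0.02  ] [0.5161 0.1873 0.02  ]
base R corners [ 0.6502 -0.0563  0.018 ] [ 0.5032 -0.058   0.018 ] [0.5021 0.201  0.018 ]
tenon end [ 0.5954 -0.0405  0.138 ] [ 0.5605 -0.0419  0.138 ] [ 0.5942 -0.0085  0.138 ] [ 0.5593 -0.0101  0.138 ]
wtop [0.4671 0.3335 0.125 ]
wtop [0.468  0.3104 0.125 ]
wtop [0.4505 0.3085 0.125 ]
wtop [0.4497 0.3315 0.125 ]
tri wedge [0.458 0.324 0.123]
block [0.4874 0.2799 0.045 ] [0.4277 0.279  0.045 ] [0.428  0.3778 0.045 ]
head [400 227  26  24 450] [412.75555556 238.63555556]
head z.08 [ 0.5277 -0.265   0.06  ]
handle [413 250  15  61 251] [419.92828685 278.19123506]
[1.9410428e-01 9.8098087e-01 4.1992828e+02 2.7819122e+02]
handle pt [ 0.4913 -0.2715  0.055 ]
handle pt [ 0.374  -0.2944  0.055 ]
```

Measured stand origin is about (0.577, 0.023) with yaw near 0. The wedge top is about (0.459, 0.321). I'm moving over the tool block to look closely.

>>> {"op": "play_rows", "data": {
  "plan": [
    [0.14, 0.14, 0.02, 0, 0, 0.056, 0],
    [0.14, 0.14, 0.02, 0, 0, 0.056, 0],
    [0.14, 0.14, 0.02, 0, 0, 0.056, 0],
    [0.14, 0.14, 0.02, 0, 0, 0.056, 0],
    [0.14, 0.14, 0.02, 0, 0, 0.056, 0]
  ]
}}

```text
clock: 0.52
tool_pos: [0.3902, -0.4586, 0.2466]
tool_rot: [-2.767, -1.486, 0.0]
contact_force: [0.6, -0.9, -0.3]
gripper_width: 0.0916
grasp_force: 0.0
```

>>> {"op": "play_rows", "data": {
  "plan": [
    [0.14, 0.14, 0.02, 0, 0, 0.056, 0],
    [0.14, 0.14, 0.02, 0, 0, 0.056, 0],
    [0.14, 0.14, 0.02, 0, 0, 0.056, 0],
    [0.14, 0.14, 0.02, 0, 0, 0.056, 0],
    [0.14, 0.14, 0.02, 0, 0, 0.056, 0]
  ]
}}

```text
clock: 0.93
tool_pos: [0.5301, -0.3188, 0.2666]
tool_rot: [-2.22, -2.223, 0.001]
contact_force: [0.6, -0.1, -0.9]
gripper_width: 0.0917
grasp_force: 0.0
```

>>> {"op": "play_rows", "data": {
  "plan": [
    [-0.02, 0.2, 0, 0, 0, 0, 0],
    [-0.02, 0.2, 0, 0, 0, 0, 0],
    [-0.02, 0.2, 0, 0, 0, 0, 0],
    [-0.02, 0.2, 0, 0, 0, 0, 0],
    [-0.02, 0.2, 0, 0, 0, 0, 0]
  ]
}}

```text
clock: 1.35
tool_pos: [0.5086, -0.1184, 0.2663]
tool_rot: [-2.226, -2.216, 0.001]
contact_force: [0.4, -0.2, 0.7]
gripper_width: 0.0916
grasp_force: 0.0
```

>>> {"op": "play_rows", "data": {
  "plan": [
    [-0.02, 0.2, 0, 0, 0, 0, 0],
    [-0.02, 0.2, 0, 0, 0, 0, 0],
    [-0.02, 0.2, 0, 0, 0, 0, 0],
    [-0.02, 0.2, 0, 0, 0, 0, 0],
    [-0.02, 0.2, 0, 0, 0, 0, 0]
  ]
}}

```text
clock: 1.77
tool_pos: [0.4886, 0.0813, 0.2667]
tool_rot: [2.226, 2.216, -0.001]
contact_force: [1.1, 0.6, -0.4]
gripper_width: 0.092
grasp_force: 0.0
```

Run:
```python
from h import *
m=env.camera_model("wrist");R=cv2.Rodrigues(np.array(m["rvec"]))[0];print(m["fx"],(-R.T@np.array(m["tvec"])).round(4),R.round(3).tolist())
print(proj("wrist",[(.5775,-.0065,.138),(.459,.321,.125)]))
```

```text
316.8498919237799 [0.489  0.1589 0.4238] [[1.0, -0.005, -0.0], [-0.004, -0.959, 0.284], [-0.002, -0.284, -0.959]]
[[ 410.60977587  271.68976401]
 [ 281.93686383 -120.79724983]]
```

>>> {"op": "play_rows", "data": {
  "plan": [
    [-0.02, 0.2, 0, 0, 0, 0, 0],
    [-0.02, 0.2, 0, 0, 0, 0, 0],
    [-0.02, 0.2, 0, 0, 0, 0, 0],
    [-0.02, 0.2, 0, 0, 0, 0, 0],
    [-0.02, 0.2, 0, 0, 0, 0, 0]
  ]
}}

```text
clock: 2.18
tool_pos: [0.4689, 0.2812, 0.2664]
tool_rot: [2.226, 2.216, -0.001]
contact_force: [1.6, -0.3, 0.7]
gripper_width: 0.0918
grasp_force: 0.0
```

Run:
```python
from h import *
import json
m=env.camera_model("wrist");f=env.grab_frame("wrist");cv2.imwrite("pics/w1.png",f)
json.dump({k:np.array(v).tolist() for k,v in m.items()},open("w1.json","w"))
R=cv2.Rodrigues(np.array(m["rvec"]))[0];print((-R.T@np.array(m["tvec"])).round(4))
print(proj("wrist",[(.459,.321,.125),(.459,.321,.045)],m))
```

```text
[0.4693 0.3588 0.4236]
[[311.73972078 143.88209169]
 [313.95327172 135.24624761]]
```

View pics/w1.png

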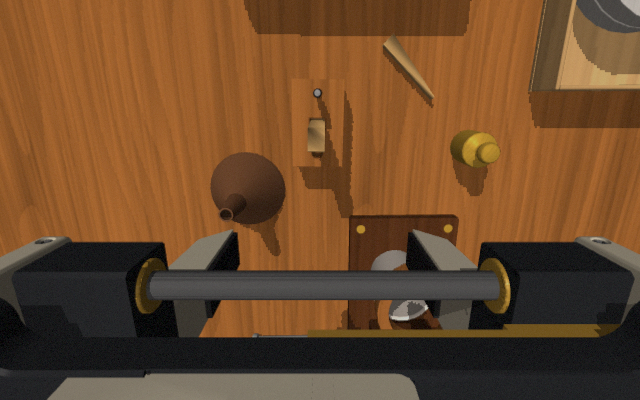

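The wrist view shows the wedge top near (316,136), the scriber at (317,93) and the stand's base corner at the right. I'll zoom in on the wedge.

Run:
```python
import cv2
f=cv2.imread("pics/w1.png");cv2.imwrite("pics/c2.png",cv2.resize(f[75:175,280:360],None,fx=6,fy=6,interpolation=cv2.INTER_CUBIC))
```

```text
(no output)
```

View pics/c2.png

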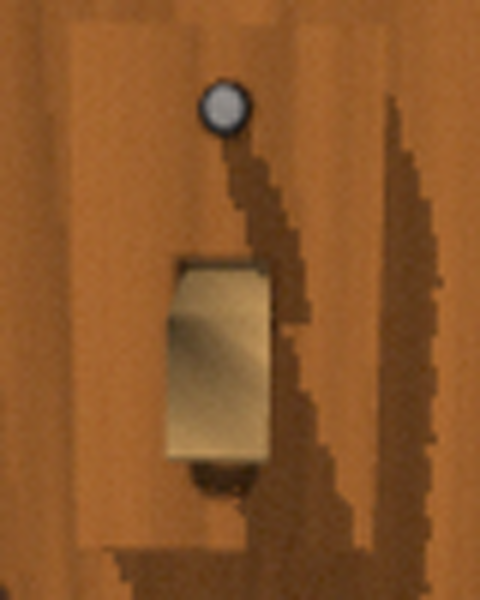

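Run:
```python
from h import *
import json
m=json.load(open("w1.json"))
for x,y,z in((167,313,.124),(270,315,.124),(270,458,.124),(167,458,.124),(180,264,.045),(268,264,.045),(74,548,.045),(244,548,.045),(70,22,.045),(386,22,.045)):
    print(x,y,z,onz("wrist",280+x/6,75+y/6,z,m).round(4))
print(proj("wrist",[(.5775-.075,.2025,.018),(.5775+.075,.2025,.018)],m))
```

```text
167 313 0.124 [0.4556 0.3363 0.124 ]
270 315 0.124 [0.4715 0.3359 0.124 ]
270 458 0.124 [0.4714 0.3138 0.124 ]
167 458 0.124 [0.4552 0.3139 0.124 ]
180 264 0.045 [0.4546 0.3397 0.045 ]
268 264 0.045 [0.4717 0.3396 0.045 ]
74 548 0.045 [0.4323 0.2839 0.045 ]
244 548 0.045 [0.4667 0.2837 0.045 ]
70 22 0.045 [0.4347 0.3839 0.045 ]
386 22 0.045 [0.4939 0.3836 0.045 ]
[[347.35983564 220.88573804]
 [457.1541143  220.39849178]]
```

The wedge leans 2.7° towards -y and its yaw is about 0. Wrist-camera positions read about +5 mm in both x and y against the top camera, so I'll use the wrist camera. Next I align with the lean, descend and grip.

>>> {"op": "play_rows", "data": {
  "plan": [
    [-0.0054, 0.045, -0.1, 0.0045, 0, 0, 0.4],
    [-0.0054, 0.045, -0.1, 0.0045, 0, 0, 0.4],
    [-0.0054, 0.045, -0.1, 0.0045, 0, 0, 0.4],
    [-0.0054, 0.045, -0.1, 0.0045, 0, 0, 0.4],
    [-0.0054, 0.045, -0.1, 0.0045, 0, 0, 0.4]
  ],
  "newtons": 30
}}

```text
clock: 2.65
tool_pos: [0.4637, 0.3247, 0.1654]
tool_rot: [-2.202, -2.193, -0.051]
contact_force: [0.3, -0.8, -0.7]
gripper_width: 0.0633
grasp_force: 0.0
```

>>> {"op": "play_rows", "data": {
  "plan": [
    [0, 0, -0.078, 0, 0, 0, 0.4],
    [0, 0, -0.078, 0, 0, 0, 0.4],
    [0, 0, -0.078, 0, 0, 0, 0.4],
    [0, 0, -0.078, 0, 0, 0, 0.4],
    [0, 0, -0.078, 0, 0, 0, 0.4]
  ]
}}

```text
clock: 3.07
tool_pos: [0.4638, 0.3242, 0.0876]
tool_rot: [-2.202, -2.193, -0.05]
contact_force: [0.5, 0.1, -0.1]
gripper_width: 0.0554
grasp_force: 0.0
```

Run:
```python
from h import *
f=env.grab_frame("wrist");g=env.grab_frame("scene")
o=np.zeros((600,800,3),np.uint8);o[:400,:640]=f;o[400:600,500:800]=cv2.resize(g[190:270,400:520],(300,200))
cv2.imwrite("pics/w2.png",o);print(env.read_state()["contact_force"],env.read_state()["gripper_width"])
```

```text
[-0.23969167 -0.53356169  0.16372938] 0.05506309082503365
```

View pics/w2.png

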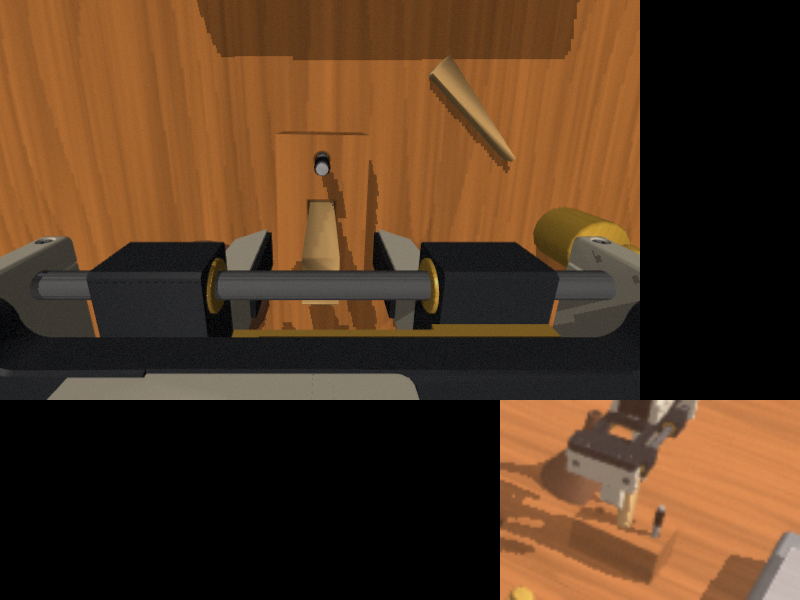

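The wedge sits centred between the fingers, with its top edge at rows 262–303. I'm closing on it.

>>> {"op": "play_rows", "data": {
  "plan": [
    [0, 0, 0, 0, 0, 0, 1],
    [0, 0, 0, 0, 0, 0, 1],
    [0, 0, 0, 0, 0, 0, 1],
    [0, 0, 0, 0, 0, 0, 1],
    [0, 0, 0, 0, 0, 0, 1]
  ],
  "newtons": 35
}}

```text
clock: 3.58
tool_pos: [0.4645, 0.325, 0.0895]
tool_rot: [-2.202, -2.193, -0.054]
contact_force: [-0.3, 0.3, 0.9]
gripper_width: 0.0266
grasp_force: 0.0
```

Run:
```python
from h import *
print(onz("wrist",320,262,.1245),onz("wrist",320,303,.1245),env.read_state())
```

```text
[0.46350124 0.33475559 0.1245    ] [0.46337796 0.31495025 0.1245    ] {'clock': 3.5833, 'joints': array([ 8.51236772e-04,  6.34480536e-01, -8.31768673e-01,  1.88463611e+00,
        5.72569703e-01,  8.47827237e-01, -1.11515024e+00]), 'joint_vel': array([-0.00394404,  0.00382647,  0.00363732,  0.00463895,  0.00083171,
       -0.00230233,  0.0006666 ]), 'tau': array([-1.04595744e-02, -4.91118872e+01, -1.29196993e+01, -2.04903424e+01,
       -1.26095647e-01, -2.82602096e-01,  1.11706158e-03]), 'tool_pos': array([0.46452796, 0.32501661, 0.08953363]), 'tool_rot': array([-2.20241406, -2.1933116 , -0.05374216]), 'contact_force': array([-0.3319574 ,  0.33747847,  0.91962748]), 'torque': array([-0.12341248, -0.08380592, -0.01513406]), 'grasp_force': 0.0, 'gripper_width': 0.026596513421982836}
```

>>> {"op": "play_rows", "data": {
  "plan": [
    [0, 0, 0, 0, 0, 0, 1],
    [0, 0, 0, 0, 0, 0, 1],
    [0, 0, 0, 0, 0, 0, 1],
    [0, 0, 0, 0, 0, 0, 1]
  ]
}}

```text
clock: 3.92
tool_pos: [0.4643, 0.3248, 0.089]
tool_rot: [-2.202, -2.193, -0.052]
contact_force: [-0.0, -0.5, 2.2]
gripper_width: 0.0157
grasp_force: 35.0
```

>>> {"op": "play_rows", "data": {
  "plan": [
    [0, -0.008, 0.17, 0, 0, 0, 1],
    [0, 0, 0.2, 0, 0, 0, 1],
    [0, 0, 0.2, -0.0075, 0, 0, 1],
    [0, 0, 0.2, -0.0075, 0, 0, 1],
    [0, 0, 0.2, -0.0075, 0, 0, 1]
  ]
}}

```text
clock: 4.33
tool_pos: [0.4635, 0.3228, 0.2845]
tool_rot: [2.226, 2.217, -0.002]
contact_force: [1.9, 0.7, -1.0]
gripper_width: 0.0157
grasp_force: 35.0
```

>>> {"op": "play_rows", "data": {
  "plan": [
    [0.057, -0.195, 0.02, 0, 0, 0, 1],
    [0.057, -0.195, 0.02, 0, 0, 0, 1],
    [0.057, -0.195, 0, 0, 0, 0, 1],
    [0.057, -0.195, 0, 0, 0, 0, 1],
    [0.057, -0.195, 0, 0, 0, 0, 1]
  ]
}}

```text
clock: 4.75
tool_pos: [0.5211, 0.1263, 0.2909]
tool_rot: [2.225, 2.217, 0.0]
contact_force: [0.7, 0.1, -0.5]
gripper_width: 0.0156
grasp_force: 35.0
```

>>> {"op": "play_rows", "data": {
  "plan": [
    [0.057, -0.195, 0, 0, 0, 0, 1],
    [0.057, -0.195, 0, 0, 0, 0, 1],
    [0.057, -0.195, 0, 0, 0, 0, 1],
    [0.057, -0.195, 0, 0, 0, 0, 1],
    [0.057, -0.195, 0, 0, 0, 0, 1]
  ]
}}

```text
clock: 5.17
tool_pos: [0.578, -0.0689, 0.2907]
tool_rot: [2.226, 2.217, -0.0]
contact_force: [0.6, 0.2, 0.3]
gripper_width: 0.0158
grasp_force: 35.0
```

Run:
```python
from h import *
import json
m=env.camera_model("wrist");f=env.grab_frame("wrist");cv2.imwrite("pics/w3r.png",f);g=env.grab_frame("scene")
json.dump({k:np.array(v).tolist() for k,v in m.items()},open("w3.json","w"))
cv2.imwrite("pics/sc3.png",g)
c=proj("wrist",[(.58,.0,.138)],m)[0];print(c,proj("scene",[(.578,-.07,.25)]),env.read_state()["tool_pos"],env.read_state()["tool_rot"])
x,y=int(c[0]),int(c[1]);x=max(50,x)
o=np.zeros((600,800,3),np.uint8);a=cv2.resize(f[max(y-60,0):max(y-60,0)+120,x-50:x+50],(500,600),interpolation=cv2.INTER_CUBIC);o[:,:500]=a
print("crop origin",x-50,max(y-60,0),"x5")
u,v=proj("scene",[(.578,-.07,.25)])[0].astype(int);o[:375,500:]=cv2.resize(g[max(v-50,0):max(v-50,0)+125,u-50:u+50],(300,375),interpolation=cv2.INTER_CUBIC)
cv2.imwrite("pics/w3.png",o)
```

```text
[324.21041001 111.39646839] [[312.574618   150.26269404]] [ 0.57891775 -0.0769579   0.2893658 ] [ 2.23905608  2.20146116 -0.00466876]
crop origin 274 51 x5
```

View pics/w3.png

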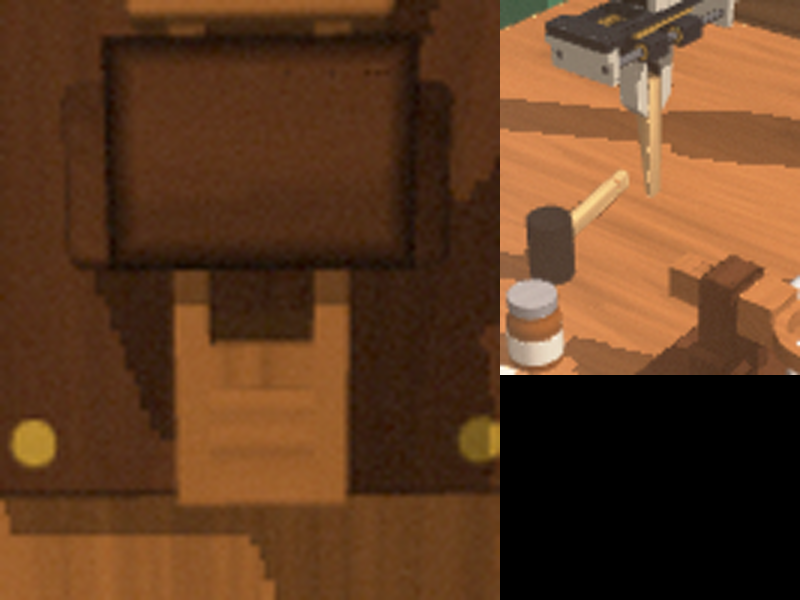

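The wrist view shows the post top (crop x 105–413, front edge y≈265), the slot (x 210–313, end y≈340) and the tenon end (y≈500).

Run:
```python
from h import *
import json
m=json.load(open("w3.json"))
for n,x,y,z in(("postTL",105,40,.15),("postFR",413,265,.15),("postFL",108,265,.15),("slotL end",210,340,.138),("slotR",313,340,.138),("tenL",178,500,.138),("tenR",348,500,.138),("tenL top",174,280,.138),("face line",260,270,.138)):
    print(n,onz("wrist",274+x/5,51+y/5,z,m).round(4))
print(env.read_state()["tool_pos"].round(4),env.read_state()["tool_rot"].round(4))
```

```text
postTL [0.5547 0.0445 0.15  ]
postFR [0.6092 0.0067 0.15  ]
postFL [0.5541 0.0069 0.15  ]
slotL end [ 0.5722 -0.007   0.138 ]
slotR [ 0.5918 -0.007   0.138 ]
tenL [ 0.5656 -0.0374  0.138 ]
tenR [ 0.5989 -0.0376  0.138 ]
tenL top [0.5655 0.0041 0.138 ]
face line [0.5817 0.0058 0.138 ]
[ 0.5789 -0.077   0.2894] [ 2.2391  2.2015 -0.0047]
```

>>> {"op": "play_rows", "data": {
  "plan": [
    [0.0035, 0.068, -0.056, 0, 0, 0, 1],
    [0.0035, 0.068, -0.056, 0, 0, 0, 1],
    [0.0035, 0.068, -0.056, 0, 0, 0, 1],
    [0.0035, 0.068, -0.056, 0, 0, 0, 1],
    [0.0035, 0.068, -0.056, 0, 0, 0, 1]
  ]
}}

```text
clock: 5.68
tool_pos: [0.5814, 0.0019, 0.2343]
tool_rot: [2.226, 2.217, -0.0]
contact_force: [-5.7, -5.6, 43.3]
gripper_width: 0.0159
grasp_force: 35.0
```

>>> {"op": "play_rows", "data": {
  "plan": [
    [0, 0, 0, 0, 0, 0, 1],
    [0, 0, 0, 0, 0, 0, 1],
    [0, 0, 0, 0, 0, 0, 1]
  ]
}}

```text
clock: 5.93
tool_pos: [0.5813, 0.0012, 0.2346]
tool_rot: [-2.226, -2.217, 0.0]
contact_force: [0.4, -1.2, -0.3]
gripper_width: 0.0158
grasp_force: 35.0
```

Run:
```python
from h import *
g=env.grab_frame("scene");t=env.grab_frame("top")
s=env.read_state();print(s["tool_pos"].round(4),s["tool_rot"].round(4),s["gripper_width"])
o=np.zeros((600,800,3),np.uint8)
o[:,:480]=cv2.resize(g[120:220,310:390],(480,600),interpolation=cv2.INTER_CUBIC)
o[:240,480:]=cv2.resize(t[180:240,260:340],(320,240),interpolation=cv2.INTER_CUBIC)
cv2.imwrite("pics/s4.png",o);cv2.imwrite("pics/s4r.png",g)
```

```text
[0.5815 0.0006 0.2348] [-2.2270e+00 -2.2158e+00  1.0000e-04] 0.015424892891826652
```

View pics/s4.png

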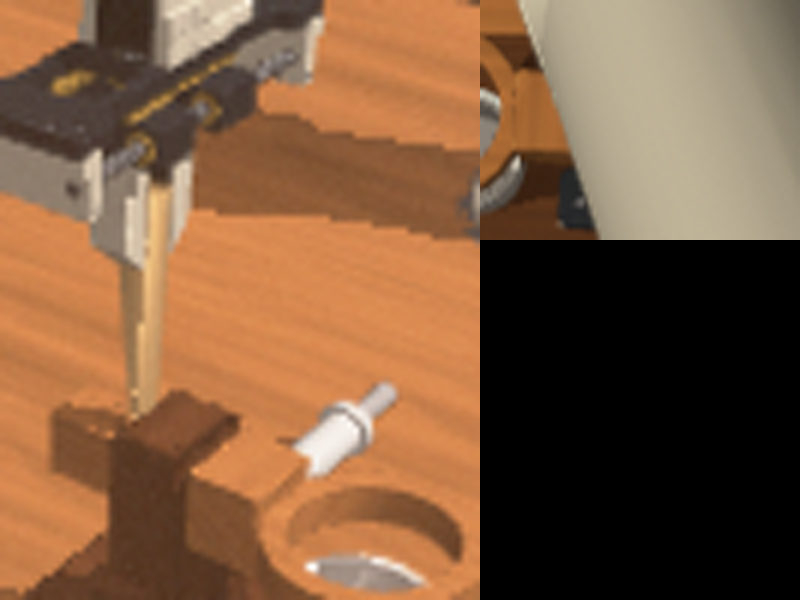

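The scene view shows the wedge upright in the grip, with its thin end just behind the post's top edge at crop (140,415). The tool sits 10 mm too far in +y, and the wedge seems to have brushed the post. I'll raise it, shift -y, then lower by feel.

>>> {"op": "play_rows", "data": {
  "plan": [
    [0, 0, 0.03, 0, 0, 0, 1],
    [0.003, -0.025, 0, 0, 0, 0, 1],
    [0, -0.024, 0, 0, 0, 0, 1],
    [0, 0, 0, 0, 0, 0, 1],
    [0, 0, 0, 0, 0, 0, 1]
  ]
}}

```text
clock: 6.45
tool_pos: [0.5821, -0.0097, 0.2406]
tool_rot: [2.228, 2.215, -0.0]
contact_force: [0.6, -0.1, 0.3]
gripper_width: 0.0159
grasp_force: 35.0
```

Run:
```python
from h import *
g=env.grab_frame("scene");w=env.grab_frame("wrist");s=env.read_state();print(s["tool_pos"].round(4),s["contact_force"].round(2))
# wedge mask rows in scene
h=cv2.cvtColor(g,cv2.COLOR_BGR2HSV)
for v in range(160,192,2):
    print(v,[(u,*h[v,u]) for u in range(326,342) if abs(int(h[v,u,0])-20)<5 and h[v,u,2]>130][:14:3])
hw=cv2.cvtColor(w,cv2.COLOR_BGR2HSV)
for v in range(215,320,6):print(v,[tuple(map(int,hw[v,u])) for u in (314,320,326)])
```

```text
[ 0.582  -0.0088  0.2406] [-1.46  0.17 -0.04]
160 [(329, np.uint8(17), np.uint8(53), np.uint8(207))]
162 [(331, np.uint8(17), np.uint8(118), np.uint8(234))]
164 [(331, np.uint8(17), np.uint8(119), np.uint8(229))]
166 [(330, np.uint8(18), np.uint8(113), np.uint8(239))]
168 [(330, np.uint8(18), np.uint8(115), np.uint8(238))]
170 [(330, np.uint8(17), np.uint8(123), np.uint8(231))]
172 [(330, np.uint8(17), np.uint8(123), np.uint8(224))]
174 [(331, np.uint8(16), np.uint8(125), np.uint8(212))]
176 []
178 [(329, np.uint8(16), np.uint8(124), np.uint8(163))]
180 [(329, np.uint8(16), np.uint8(124), np.uint8(160))]
182 [(329, np.uint8(16), np.uint8(121), np.uint8(222))]
184 [(329, np.uint8(16), np.uint8(124), np.uint8(218))]
186 []
188 []
190 []
215 [(17, 132, 131), (17, 132, 145), (17, 131, 152)]
221 [(18, 134, 133), (17, 134, 150), (17, 136, 158)]
227 [(17, 136, 133), (17, 135, 151), (17, 134, 171)]
233 [(18, 132, 135), (17, 138, 150), (17, 133, 173)]
239 [(17, 132, 139), (17, 135, 157), (17, 129, 176)]
245 [(18, 134, 133), (17, 134, 158), (17, 137, 173)]
251 [(18, 136, 141), (17, 131, 164), (17, 133, 175)]
257 [(17, 135, 142), (16, 131, 169), (18, 137, 170)]
263 [(17, 137, 110), (17, 137, 143), (18, 135, 160)]
269 [(16, 132, 104), (17, 130, 124), (17, 132, 143)]
275 [(10, 11, 69), (0, 14, 72), (8, 14, 71)]
281 [(38, 12, 84), (170, 9, 83), (30, 3, 79)]
287 [(0, 0, 87), (30, 3, 85), (30, 3, 85)]
293 [(0, 10, 79), (0, 10, 80), (15, 6, 79)]
299 [(15, 9, 55), (80, 17, 46), (0, 10, 51)]
305 [(19, 141, 123), (17, 138, 124), (16, 130, 122)]
311 [(14, 178, 163), (14, 182, 164), (14, 174, 161)]
317 [(14, 182, 161), (14, 186, 163), (14, 182, 158)]
```

Run:
```python
from h import *
w=env.grab_frame("wrist");cv2.imwrite("pics/w5.png",w)
hw=cv2.cvtColor(w,cv2.COLOR_BGR2HSV)
for v in range(140,216,3):print(v,[tuple(map(int,hw[v,u])) for u in (312,316,320,324,328)])
print(proj("wrist",[(.582,.0033,.1516),(.582,.0033,.2766),(.574,.0033,.1516),(.59,.0033,.1516),(.582,.0063,.15)]).round(1))
for v in (170,195,220,245):print(v,[u for u in range(295,345) if hw[v,u,1]<150 and hw[v,u,2]>110][::40] ,[u for u in range(295,345) if hw[v,u,1]<150 and hw[v,u,2]>110][-1:])
```

```text
140 [(10, 180, 92), (13, 178, 89), (11, 185, 91), (13, 191, 87), (12, 178, 89)]
143 [(11, 175, 92), (13, 201, 89), (12, 188, 92), (12, 181, 90), (12, 180, 92)]
146 [(12, 177, 95), (11, 178, 93), (10, 181, 93), (10, 171, 94), (12, 178, 90)]
149 [(12, 180, 95), (12, 182, 94), (11, 178, 93), (11, 187, 94), (11, 177, 91)]
152 [(11, 176, 97), (12, 177, 95), (11, 170, 96), (11, 175, 96), (11, 178, 96)]
155 [(11, 169, 98), (13, 186, 96), (12, 183, 95), (13, 191, 95), (11, 174, 95)]
158 [(12, 181, 96), (12, 190, 94), (13, 184, 94), (12, 184, 94), (12, 188, 92)]
161 [(13, 175, 93), (12, 174, 95), (12, 178, 90), (13, 175, 96), (12, 180, 92)]
164 [(12, 171, 94), (10, 169, 95), (11, 181, 89), (11, 176, 90), (11, 164, 92)]
167 [(12, 175, 92), (13, 196, 87), (10, 170, 84), (11, 176, 87), (12, 183, 81)]
170 [(12, 172, 83), (12, 210, 79), (11, 166, 83), (12, 187, 83), (13, 190, 82)]
173 [(14, 187, 82), (11, 186, 81), (12, 176, 84), (11, 177, 82), (11, 192, 81)]
176 [(10, 169, 80), (12, 178, 76), (11, 173, 78), (11, 182, 77), (11, 181, 79)]
179 [(11, 161, 54), (8, 148, 50), (13, 198, 49), (8, 159, 48
[... 456 characters left out ...]
4), (17, 133, 130), (17, 137, 127), (18, 136, 129)]
200 [(18, 134, 116), (16, 131, 132), (17, 137, 136), (18, 132, 133), (16, 136, 135)]
203 [(17, 136, 118), (18, 138, 133), (17, 136, 135), (16, 128, 141), (17, 132, 141)]
206 [(17, 133, 119), (16, 132, 135), (18, 135, 140), (17, 131, 142), (17, 134, 143)]
209 [(17, 138, 118), (16, 132, 135), (17, 135, 145), (17, 135, 145), (17, 134, 148)]
212 [(16, 132, 120), (17, 130, 135), (17, 134, 148), (17, 134, 148), (17, 138, 152)]
215 [(16, 131, 121), (17, 135, 134), (17, 133, 149), (16, 137, 151), (17, 132, 153)]
[[322.3 187.1]
 [322.2 262.7]
 [312.4 187.2]
 [332.3 187.1]
 [322.3 183. ]]
170 [] []
195 [313] [332]
220 [309] [335]
245 [295, 344] [344]
```

The thin end is 14 px (10 mm) from the post edge, and the wedge leans 2° in the fingers. I'm correcting both.

>>> {"op": "play_rows", "data": {
  "plan": [
    [0, 0.012, 0.01, 0.0085, 0, 0, 1],
    [0, 0.01, 0, 0.0085, 0, 0, 1],
    [0, 0, 0, 0, 0, 0, 1],
    [0, 0, 0, 0, 0, 0, 1],
    [0, 0, 0, 0, 0, 0, 1]
  ]
}}

```text
clock: 7.02
tool_pos: [0.5821, -0.0044, 0.2426]
tool_rot: [-2.208, -2.198, -0.039]
contact_force: [0.8, -0.6, 0.0]
gripper_width: 0.0159
grasp_force: 35.0
```

Run:
```python
from h import *
m=env.camera_model("wrist");w=env.grab_frame("wrist");cv2.imwrite("pics/w6.png",w)
g=cv2.cvtColor(w,cv2.COLOR_BGR2GRAY).astype(int)
print("col320 avg",[(v,int(g[v,317:327].mean())) for v in range(170,202)])
print("top",[(v,int(g[v,317:327].mean())) for v in range(252,272)])
for v in(150,160,165):print("row",v,[(u,int(g[v-3:v+4,u].mean())) for u in list(range(280,300,2))+list(range(346,372,2))])
print("row 196",[(u,int(g[194:200,u].mean())) for u in range(295,350,2)])
s=env.read_state();t=s["tool_pos"];print(t.round(4),s["tool_rot"].round(3))
print(proj("wrist",[t+[0,.012,-.089],t+[0,.012,.036],(.5545,.02,.15),(.609,.02,.15),(.58,.007,.15)],m).round(1))
```

```text
col320 avg [(170, 62), (171, 60), (172, 61), (173, 59), (174, 58), (175, 56), (176, 57), (177, 54), (178, 54), (179, 55), (180, 54), (181, 55), (182, 54), (183, 56), (184, 53), (185, 49), (186, 41), (187, 35), (188, 28), (189, 21), (190, 34), (191, 42), (192, 78), (193, 96), (194, 101), (195, 102), (196, 102), (197, 104), (198, 105), (199, 106), (200, 108), (201, 108)]
top [(252, 135), (253, 134), (254, 135), (255, 135), (256, 135), (257, 135), (258, 135), (259, 132), (260, 122), (261, 117), (262, 116), (263, 116), (264, 112), (265, 109), (266, 107), (267, 105), (268, 103), (269, 102), (270, 68), (271, 45)]
row 150 [(280, 54), (282, 55), (284, 57), (286, 54), (288, 26), (290, 39), (292, 49), (294, 56), (296, 57), (298, 59), (346, 57), (348, 58), (350, 48), (352, 43), (354, 28), (356, 28), (358, 34), (360, 35), (362, 31), (364, 55), (366, 60), (368, 53), (370, 47)]
row 160 [(280, 60), (282, 56), (284, 59), (286, 57), (288, 24), (290, 38), (292, 51), (294, 63), (296, 62), (298, 61), (346, 61), (348, 61), (350, 52), (352, 41), (354, 27), (356, 33), (358, 38), (360, 36), (362, 32), (364, 39), (366, 38), (368, 40), (370, 40)]
row 165 [(280, 58), (282, 57), (284, 62), (286, 59), (288, 26), (290, 37), (292, 51), (294, 63), (296, 62), (298, 61), (346, 61), (348, 61), (350, 53), (352, 38), (354, 28), (356, 35), (358, 37), (360, 35), (362, 32), (364, 38), (366, 40), (368, 40), (370, 39)]
row 196 [(295, 58), (297, 58), (299, 52), (301, 41), (303, 87), (305, 101), (307, 99), (309, 97), (311, 50), (313, 98), (315, 101), (317, 101), (319, 103), (321, 104), (323, 104), (325, 105), (327, 106), (329, 107), (331, 106), (333, 76), (335, 99), (337, 99), (339, 99), (341, 61), (343, 37), (345, 36), (347, 36), (349, 40)]
[ 0.5821 -0.0043  0.2427] [-2.208 -2.199 -0.039]
[[322.4 190.5]
 [322.2 259.1]
 [288.2 174.9]
 [355.6 174.6]
 [319.8 190.3]]
```

Thin end gap to the post is about 2 mm and x is centred. Lowering.

>>> {"op": "play_rows", "data": {
  "plan": [
    [-0.002, 0, -0.025, 0, 0, 0, 1],
    [0, 0, -0.025, 0, 0, 0, 1],
    [0, 0, -0.025, 0, 0, 0, 1],
    [0, 0, -0.025, 0, 0, 0, 1],
    [0, 0, -0.025, 0, 0, 0, 1]
  ]
}}

```text
clock: 7.48
tool_pos: [0.5815, -0.0047, 0.2169]
tool_rot: [-2.208, -2.199, -0.038]
contact_force: [0.0, -1.6, 0.8]
gripper_width: 0.0156
grasp_force: 35.0
```

>>> {"op": "play_rows", "data": {
  "plan": [
    [0, 0, -0.025, 0, 0, 0, 1],
    [0, 0, -0.025, 0, 0, 0, 1],
    [0, 0, -0.025, 0, 0, 0, 1]
  ]
}}

```text
clock: 7.73
tool_pos: [0.5816, -0.0048, 0.202]
tool_rot: [-2.208, -2.199, -0.038]
contact_force: [0.0, -2.8, 1.0]
gripper_width: 0.016
grasp_force: 35.0
```

>>> {"op": "play_rows", "data": {
  "plan": [
    [0, -0.006, -0.015, 0, 0, 0, 1],
    [0, 0, -0.015, 0, 0, 0, 1],
    [0, 0, -0.015, 0, 0, 0, 1]
  ]
}}

```text
clock: 7.98
tool_pos: [0.5816, -0.0051, 0.1934]
tool_rot: [-2.207, -2.199, -0.04]
contact_force: [0.4, -0.9, 0.4]
gripper_width: 0.0157
grasp_force: 35.0
```

>>> {"op": "play_rows", "data": {
  "plan": [
    [0, 0, -0.015, 0, 0, 0, 1],
    [0, 0, -0.015, 0, 0, 0, 1],
    [0, 0, -0.015, 0, 0, 0, 1]
  ]
}}

```text
clock: 8.23
tool_pos: [0.5818, -0.0052, 0.1845]
tool_rot: [-2.208, -2.199, -0.04]
contact_force: [0.3, -0.1, -0.4]
gripper_width: 0.0159
grasp_force: 35.0
```

>>> {"op": "play_rows", "data": {
  "plan": [
    [0, 0, -0.012, 0, 0, 0, 1],
    [0, 0, -0.012, 0, 0, 0, 1]
  ]
}}

```text
clock: 8.4
tool_pos: [0.5817, -0.0052, 0.1797]
tool_rot: [-2.208, -2.199, -0.039]
contact_force: [0.0, 1.1, 1.3]
gripper_width: 0.0157
grasp_force: 35.0
```

>>> {"op": "play_rows", "data": {
  "plan": [
    [0, 0, -0.01, 0, 0, 0, 1],
    [0, 0, -0.01, 0, 0, 0, 1]
  ]
}}

```text
clock: 8.57
tool_pos: [0.5817, -0.0053, 0.1757]
tool_rot: [-2.208, -2.199, -0.039]
contact_force: [-0.4, -0.7, 0.2]
gripper_width: 0.0163
grasp_force: 35.0
```

>>> {"op": "play_rows", "data": {
  "plan": [
    [0, 0, -0.01, 0, 0, 0, 1],
    [0, 0, -0.01, 0, 0, 0, 1]
  ]
}}

```text
clock: 8.73
tool_pos: [0.5818, -0.0054, 0.1718]
tool_rot: [-2.208, -2.199, -0.039]
contact_force: [-0.8, -0.1, 0.2]
gripper_width: 0.0157
grasp_force: 35.0
```

>>> {"op": "play_rows", "data": {
  "plan": [
    [0, 0, -0.01, 0, 0, 0, 1],
    [0, 0, -0.01, 0, 0, 0, 1]
  ]
}}

```text
clock: 8.9
tool_pos: [0.5817, -0.0054, 0.1678]
tool_rot: [-2.208, -2.199, -0.039]
contact_force: [-0.1, 0.1, -0.4]
gripper_width: 0.016
grasp_force: 35.0
```

>>> {"op": "play_rows", "data": {
  "plan": [
    [0, 0, -0.01, 0, 0, 0, 1],
    [0, 0, -0.01, 0, 0, 0, 1]
  ]
}}

```text
clock: 9.07
tool_pos: [0.5819, -0.0053, 0.164]
tool_rot: [-2.208, -2.199, -0.04]
contact_force: [0.1, -0.7, 3.9]
gripper_width: 0.0159
grasp_force: 35.0
```

Light seating contact of 3.9 N. Releasing.

>>> {"op": "play_rows", "data": {
  "plan": [
    [0, 0, 0, 0, 0, 0, 0.7],
    [0, 0, 0, 0, 0, 0, 0.6],
    [0, 0, 0, 0, 0, 0, 0.5],
    [0, 0, 0, 0, 0, 0, 0.5],
    [0, 0, 0, 0, 0, 0, 0.5]
  ]
}}

```text
clock: 9.48
tool_pos: [0.5817, -0.0055, 0.164]
tool_rot: [-2.208, -2.199, -0.039]
contact_force: [0.4, -0.4, -0.5]
gripper_width: 0.0436
grasp_force: 0.0
```

Run:
```python
from h import *
m=env.camera_model("wrist");w=env.grab_frame("wrist");cv2.imwrite("pics/w7.png",w);g=env.grab_frame("scene")
s=env.read_state();print(s["tool_pos"].round(4),s["gripper_width"],s["contact_force"].round(1))
o=np.zeros((600,800,3),np.uint8)
o[:250,:400]=cv2.resize(w,(400,250));o[:,400:]=cv2.resize(g[130:220,310:370],(400,600),interpolation=cv2.INTER_CUBIC)
o[250:580,:400]=cv2.resize(w[215:325,260:393],(400,330))
cv2.imwrite("pics/w7c.png",o)
```

```text
[ 0.5818 -0.0055  0.164 ] 0.04571437348666454 [0.6 0.3 1. ]
```

View pics/w7c.png

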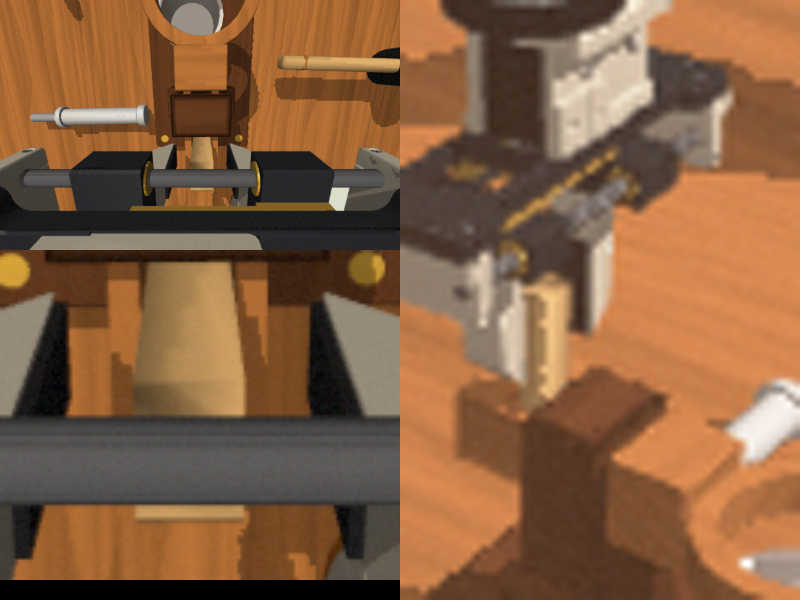

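The wedge stands freely and upright in the slot, straight side to the post, with its top at about z 0.20. Now to the mallet.

>>> {"op": "play_rows", "data": {
  "plan": [
    [0, 0, 0.05, 0, 0, 0, 0.4],
    [0, 0, 0.11, -0.004, 0, 0, 0.3],
    [0, 0, 0.15, -0.0045, 0, 0, 0.3],
    [0, 0, 0.15, -0.0045, 0, 0, 0.3],
    [0, 0, 0.04, -0.004, 0, 0, 0.3]
  ]
}}

```text
clock: 10.0
tool_pos: [0.5842, -0.0044, 0.2695]
tool_rot: [2.222, 2.214, 0.008]
contact_force: [0.3, 0.4, 0.8]
gripper_width: 0.0642
grasp_force: 0.0
```

>>> {"op": "play_rows", "data": {
  "plan": [
    [-0.045, -0.111, 0, 0, 0, -0.055, 0.3],
    [-0.045, -0.111, 0, 0, 0, -0.055, 0.3],
    [-0.045, -0.111, 0, 0, 0, -0.055, 0.3],
    [-0.045, -0.111, 0, 0, 0, -0.055, 0.3],
    [-0.045, -0.111, 0, 0, 0, -0.055, 0.3]
  ]
}}

```text
clock: 10.42
tool_pos: [0.5362, -0.1172, 0.2645]
tool_rot: [2.767, 1.486, 0.0]
contact_force: [-0.1, -0.6, -0.4]
gripper_width: 0.0641
grasp_force: 0.0
```

>>> {"op": "play_rows", "data": {
  "plan": [
    [-0.045, -0.111, 0, 0, 0, -0.055, 0.3],
    [-0.045, -0.111, 0, 0, 0, -0.055, 0.3],
    [-0.045, -0.111, 0, 0, 0, -0.055, 0.3],
    [-0.045, -0.111, 0, 0, 0, -0.055, 0.3],
    [-0.045, -0.111, 0, 0, 0, -0.055, 0.3]
  ]
}}

```text
clock: 10.83
tool_pos: [0.4912, -0.2283, 0.2645]
tool_rot: [3.076, 0.639, 0.001]
contact_force: [0.3, 0.3, 0.6]
gripper_width: 0.0642
grasp_force: 0.0
```

>>> {"op": "play_rows", "data": {
  "plan": [
    [-0.045, -0.111, 0, 0, 0, -0.055, 0.3],
    [-0.045, -0.111, 0, 0, 0, -0.055, 0.3],
    [0, 0, 0, 0, 0, 0, 0.3],
    [0, 0, 0, 0, 0, 0, 0.3],
    [0, 0, 0, 0, 0, 0, 0.3]
  ]
}}

```text
clock: 11.25
tool_pos: [0.4741, -0.271, 0.2642]
tool_rot: [-3.128, -0.292, -0.001]
contact_force: [-0.2, 1.4, 0.2]
gripper_width: 0.0644
grasp_force: 0.0
```

Run:
```python
from h import *
m=env.camera_model("wrist");w=env.grab_frame("wrist");cv2.imwrite("pics/w8.png",w);s=env.read_state()
print(s["tool_pos"].round(4),s["tool_rot"].round(4),s["joints"].round(2),s["gripper_width"])
print("pred head top,grip",proj("wrist",[(.533,-.261,.08),(.474,-.2725,.055)],m).round(0))
h=cv2.cvtColor(w,cv2.COLOR_BGR2HSV)
k=((h[...,0]>11)&(h[...,0]<26)&(h[...,1]<150)&(h[...,1]>70)&(h[...,2]>150)).astype(np.uint8);k[265:]=0
n,l,st,ce=cv2.connectedComponentsWithStats(k)
for i in np.argsort(-st[1:,4])[:4]+1:print("light",st[i],ce[i].round(1))
d=((h[...,2]<60)).astype(np.uint8);d[235:]=0
n,l,st,ce=cv2.connectedComponentsWithStats(d)
for i in np.argsort(-st[1:,4])[:4]+1:print("dark",st[i],ce[i].round(1))
t=env.grab_frame("top");cv2.imwrite("pics/t8.png",t)
```

```text
[ 0.4743 -0.2705  0.2642] [-3.1274e+00 -2.9360e-01 -1.0000e-03] [ 0.94  0.29 -0.56  1.77  0.17  1.13 -1.06] 0.06436419243908527
pred head top,grip [[324. 119.]
 [324. 170.]]
light [ 321  145   13   96 1122] [326.4 193.1]
light [321 243  13  18 214] [326.8 251.1]
light [405  91  19  43  43] [411.2 112. ]
light [417 164  19  13  20] [425.7 170.4]
dark [   0    0  165  106 4324] [94.9 34.3]
dark [ 304   95   50   51 2000] [328.4 119.7]
dark [595  97  45  93 503] [616.9 143. ]
dark [105  55  29  10  99] [118.9  59.6]
```

Run:
```python
from h import *
H=onz("wrist",328.5,120,.08);a=onz("wrist",326.4,160,.055);b=onz("wrist",326.8,251,.055)
print("head",H.round(4),"handle",a.round(4),b.round(4))
d=H[:2]-b[:2];y=np.arctan2(*(a-b)[[1,0]]);print("yaw",np.degrees(y),np.degrees(np.arctan2(d[1],d[0])))
print("head side r check",onz("wrist",304,120,.08).round(4),onz("wrist",353,120,.08).round(4),onz("wrist",328,95,.08).round(4),onz("wrist",327,145,.055).round(4))
g=H[:2]-.06*np.array([np.cos(y),np.sin(y)]);s=env.read_state();print("grip",g.round(4),"delta",(g-s["tool_pos"][:2]).round(4))
r=s["tool_rot"];R=cv2.Rodrigues(r)[0];print("tool y dir",np.degrees(np.arctan2(R[1,1],R[0,1])))
```

```text
head [ 0.5333 -0.2649  0.08  ] handle [ 0.4871 -0.2719  0.055 ] [ 0.3726 -0.2945  0.055 ]
yaw 11.190644426386562 10.46453908097363
head side r check [ 0.5285 -0.2396  0.08  ] [ 0.5381 -0.2901  0.08  ] [ 0.5577 -0.2596  0.08  ] [ 0.5043 -0.2693  0.055 ]
grip [ 0.4744 -0.2765] delta [-0.     -0.0062]
tool y dir -79.25547911557996
```

>>> {"op": "play_rows", "data": {
  "plan": [
    [0, -0.01, -0.18, 0, 0, 0, 0.3],
    [0, -0.011, -0.18, 0, 0, 0, 0.3],
    [0, 0, -0.18, 0, 0, 0, 0.3],
    [0, 0, -0.18, 0, 0, 0, 0.3],
    [0, 0, -0.18, 0, 0, 0, 0.3]
  ]
}}

```text
clock: 11.77
tool_pos: [0.4745, -0.2748, 0.0828]
tool_rot: [-3.128, -0.293, -0.002]
contact_force: [-0.6, -0.7, -0.4]
gripper_width: 0.0642
grasp_force: 0.0
```

>>> {"op": "play_rows", "data": {
  "plan": [
    [0, 0, -0.08, 0, 0, 0, 0.3],
    [0, 0, -0.08, 0, 0, 0, 0.3],
    [0, 0, -0.08, 0, 0, 0, 0.3],
    [0, 0, -0.065, 0, 0, 0, 0.3],
    [0, 0, 0, 0, 0, 0, 0.3]
  ]
}}

```text
clock: 12.18
tool_pos: [0.4725, -0.2741, 0.0206]
tool_rot: [-3.125, -0.292, 0.005]
contact_force: [0.1, 0.2, -0.0]
gripper_width: 0.0643
grasp_force: 0.0
```

>>> {"op": "play_rows", "data": {
  "plan": [
    [0, 0, 0, 0, 0, 0, 1],
    [0, 0, 0, 0, 0, 0, 1],
    [0, 0, 0, 0, 0, 0, 1],
    [0, 0, 0, 0, 0, 0, 1],
    [0, 0, 0, 0, 0, 0, 1]
  ],
  "newtons": 60
}}

```text
clock: 12.6
tool_pos: [0.4743, -0.2765, 0.0238]
tool_rot: [3.127, 0.289, 0.002]
contact_force: [0.0, -1.0, -0.5]
gripper_width: 0.0352
grasp_force: 0.0
```

>>> {"op": "play_rows", "data": {
  "plan": [
    [0, 0, 0, 0, 0, 0, 1],
    [0, 0, 0, 0, 0, 0, 1],
    [0, 0, 0, 0, 0, 0, 1],
    [0, 0, 0, 0, 0, 0, 1],
    [0, 0, 0, 0, 0, 0, 1]
  ]
}}

```text
clock: 13.02
tool_pos: [0.4738, -0.2763, 0.0231]
tool_rot: [3.128, 0.289, 0.0]
contact_force: [-0.7, -0.5, 3.2]
gripper_width: 0.0177
grasp_force: 59.9
```

Mallet gripped at 60 N. Lifting and carrying it over the wedge.

>>> {"op": "play_rows", "data": {
  "plan": [
    [0, 0, 0.1, 0, 0, 0, 1],
    [0, 0, 0.15, 0, 0, 0, 1],
    [0, 0, 0.2, 0, 0, 0, 1],
    [0, 0, 0.2, 0, 0, 0, 1],
    [0, 0, 0.2, 0, 0, 0, 1]
  ]
}}

```text
clock: 13.43
tool_pos: [0.4724, -0.2751, 0.1934]
tool_rot: [-3.126, -0.29, 0.004]
contact_force: [1.1, -0.7, -3.9]
gripper_width: 0.0174
grasp_force: 59.9
```

>>> {"op": "play_rows", "data": {
  "plan": [
    [0, 0, 0.2, 0, 0, 0, 1],
    [0, 0, 0.15, 0, 0, 0, 1],
    [0.0244, 0.1294, 0, 0, 0, 0, 1],
    [0.0244, 0.1294, 0, 0, 0, 0, 1],
    [0.0244, 0.1294, 0, 0, 0, 0, 1]
  ]
}}

```text
clock: 13.85
tool_pos: [0.4877, -0.1977, 0.2628]
tool_rot: [-3.128, -0.287, 0.001]
contact_force: [-0.1, 1.0, -3.4]
gripper_width: 0.018
grasp_force: 59.9
```

>>> {"op": "play_rows", "data": {
  "plan": [
    [0.0244, 0.1294, 0, 0, 0, 0, 1],
    [0.0244, 0.1294, 0, 0, 0, 0, 1],
    [0.0244, 0.1294, 0, 0, 0, 0, 1],
    [0.0244, 0.1294, 0, 0, 0, 0, 1],
    [0.0244, 0.1294, 0, 0, 0, 0, 1]
  ]
}}

```text
clock: 14.27
tool_pos: [0.5117, -0.0676, 0.262]
tool_rot: [-3.128, -0.289, 0.003]
contact_force: [0.1, 0.3, -3.6]
gripper_width: 0.0173
grasp_force: 59.9
```

>>> {"op": "play_rows", "data": {
  "plan": [
    [0.0244, 0.1294, 0, 0, 0, 0, 1],
    [0.0244, 0.1294, 0, 0, 0, 0, 1],
    [0, 0, 0, 0, 0, 0, 1],
    [0, 0, 0, 0, 0, 0, 1],
    [0, 0, 0, 0, 0, 0, 1]
  ]
}}

```text
clock: 14.68
tool_pos: [0.5217, -0.0177, 0.2621]
tool_rot: [3.128, 0.29, -0.003]
contact_force: [0.8, -0.8, -3.1]
gripper_width: 0.0171
grasp_force: 59.9
```

Run:
```python
from h import *
g=env.grab_frame("scene");w=env.grab_frame("wrist");s=env.read_state();print(s["tool_pos"].round(4),s["tool_rot"].round(4),s["contact_force"].round(1),s["gripper_width"])
o=np.zeros((600,800,3),np.uint8)
o[:,:500]=cv2.resize(g[110:230,300:400],(500,600),interpolation=cv2.INTER_CUBIC)
o[:400,500:]=cv2.resize(w[60:300,230:410],(300,400))
cv2.imwrite("pics/m9.png",o)
```

```text
[ 0.5219 -0.0187  0.2623] [ 3.1281e+00  2.8610e-01 -2.3000e-03] [ 0.   0.3 -3.5] 0.01729458977317005
```

View pics/m9.png

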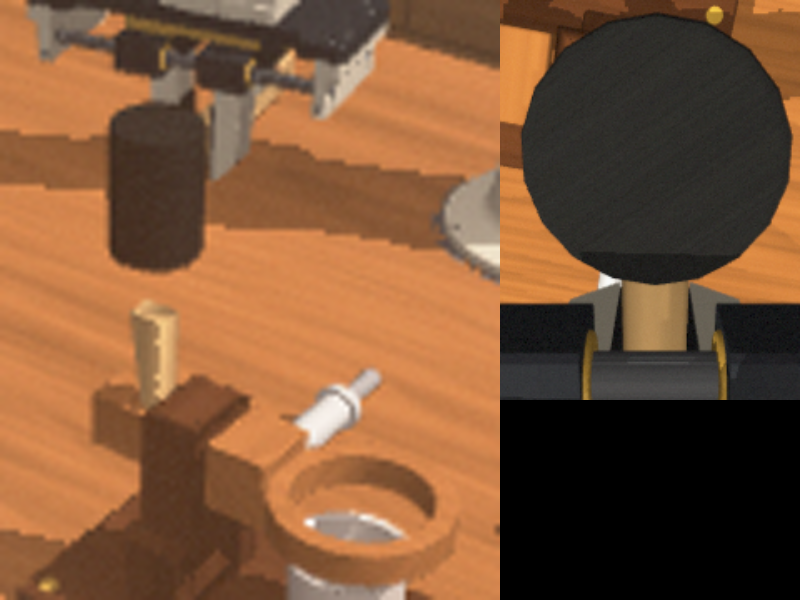

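Mallet head is aligned over the wedge: head bottom at crop (157,255), wedge top at (155,312). The empty reading is Fz ≈ -3.4 N. Approaching.

>>> {"op": "play_rows", "data": {
  "plan": [
    [0, 0, -0.03, 0, 0, 0, 1],
    [0, 0, -0.03, 0, 0, 0, 1],
    [0, 0, -0.03, 0, 0, 0, 1],
    [0, 0, -0.03, 0, 0, 0, 1],
    [0, 0, -0.02, 0, 0, 0, 1]
  ]
}}

```text
clock: 15.2
tool_pos: [0.5219, -0.0175, 0.2337]
tool_rot: [-3.128, -0.288, 0.002]
contact_force: [-0.3, -0.1, -3.5]
gripper_width: 0.0174
grasp_force: 59.9
```

>>> {"op": "play_rows", "data": {
  "plan": [
    [0, 0, -0.006, 0, 0, 0, 1],
    [0, 0, -0.006, 0, 0, 0, 1],
    [0, 0, -0.006, 0, 0, 0, 1],
    [0, 0, -0.006, 0, 0, 0, 1]
  ]
}}

```text
clock: 15.53
tool_pos: [0.5228, -0.0171, 0.2303]
tool_rot: [3.128, 0.289, 0.001]
contact_force: [-0.1, -0.1, -2.9]
gripper_width: 0.0175
grasp_force: 59.9
```

>>> {"op": "play_rows", "data": {
  "plan": [
    [0, 0, -0.006, 0, 0, 0, 1],
    [0, 0, -0.006, 0, 0, 0, 1],
    [0, 0, -0.006, 0, 0, 0, 1],
    [0, 0, -0.006, 0, 0, 0, 1],
    [0, 0, -0.006, 0, 0, 0, 1]
  ]
}}

```text
clock: 15.95
tool_pos: [0.5226, -0.0172, 0.2241]
tool_rot: [3.128, 0.289, 0.0]
contact_force: [0.3, -0.7, -4.0]
gripper_width: 0.0176
grasp_force: 59.9
```

>>> {"op": "play_rows", "data": {
  "plan": [
    [0, 0, -0.006, 0, 0, 0, 1],
    [0, 0, -0.006, 0, 0, 0, 1]
  ]
}}

```text
clock: 16.12
tool_pos: [0.5231, -0.0173, 0.2222]
tool_rot: [3.128, 0.289, 0.002]
contact_force: [-0.1, -1.0, 0.8]
gripper_width: 0.0175
grasp_force: 59.9
```

Contact at TCP z ≈ 0.2225. I'll continue this tap and then lift.

>>> {"op": "play_rows", "data": {
  "plan": [
    [0, 0, -0.006, 0, 0, 0, 1],
    [0, 0, -0.006, 0, 0, 0, 1],
    [0, 0, -0.006, 0, 0, 0, 1]
  ]
}}

```text
clock: 16.37
tool_pos: [0.5231, -0.0173, 0.2185]
tool_rot: [3.128, 0.289, 0.002]
contact_force: [0.3, -1.5, 0.6]
gripper_width: 0.0174
grasp_force: 59.9
```

>>> {"op": "play_rows", "data": {
  "plan": [
    [0, 0, 0.03, 0, 0, 0, 1],
    [0, 0, 0.01, 0, 0, 0, 1]
  ]
}}

```text
clock: 16.53
tool_pos: [0.5221, -0.0171, 0.2262]
tool_rot: [-3.128, -0.289, 0.001]
contact_force: [-0.7, -0.1, -4.4]
gripper_width: 0.0177
grasp_force: 59.9
```

>>> {"op": "play_rows", "data": {
  "plan": [
    [0, 0, -0.007, 0, 0, 0, 1],
    [0, 0, -0.007, 0, 0, 0, 1],
    [0, 0, -0.007, 0, 0, 0, 1],
    [0, 0, -0.007, 0, 0, 0, 1],
    [0, 0, -0.007, 0, 0, 0, 1]
  ]
}}

```text
clock: 16.95
tool_pos: [0.5223, -0.0172, 0.2187]
tool_rot: [-3.128, -0.289, 0.001]
contact_force: [-0.4, -0.1, -4.0]
gripper_width: 0.0178
grasp_force: 59.9
```

>>> {"op": "play_rows", "data": {
  "plan": [
    [0, 0, -0.006, 0, 0, 0, 1],
    [0, 0, -0.006, 0, 0, 0, 1],
    [0, 0, -0.006, 0, 0, 0, 1],
    [0, 0, -0.006, 0, 0, 0, 1]
  ]
}}

```text
clock: 17.28
tool_pos: [0.5232, -0.0172, 0.2148]
tool_rot: [3.128, 0.289, 0.002]
contact_force: [-0.2, 0.4, 1.5]
gripper_width: 0.0179
grasp_force: 59.9
```

>>> {"op": "play_rows", "data": {
  "plan": [
    [0, 0, 0.02, 0, 0, 0, 1],
    [0, 0, 0.01, 0, 0, 0, 1]
  ]
}}

```text
clock: 17.45
tool_pos: [0.522, -0.0172, 0.2201]
tool_rot: [-3.128, -0.289, 0.002]
contact_force: [0.1, 0.2, -3.1]
gripper_width: 0.017
grasp_force: 59.9
```

>>> {"op": "play_rows", "data": {
  "plan": [
    [0, 0, -0.006, 0, 0, 0, 1],
    [0, 0, -0.006, 0, 0, 0, 1],
    [0, 0, -0.006, 0, 0, 0, 1],
    [0, 0, -0.006, 0, 0, 0, 1],
    [0, 0, -0.006, 0, 0, 0, 1]
  ]
}}

```text
clock: 17.87
tool_pos: [0.5226, -0.0173, 0.2143]
tool_rot: [3.128, 0.289, 0.0]
contact_force: [-0.6, 0.2, 0.1]
gripper_width: 0.0173
grasp_force: 59.9
```

>>> {"op": "play_rows", "data": {
  "plan": [
    [0, 0, -0.006, 0, 0, 0, 1],
    [0, 0, -0.006, 0, 0, 0, 1],
    [0, 0, -0.006, 0, 0, 0, 1],
    [0, 0, -0.006, 0, 0, 0, 1]
  ]
}}

```text
clock: 18.2
tool_pos: [0.523, -0.0173, 0.2098]
tool_rot: [3.128, 0.289, 0.002]
contact_force: [-1.2, -0.7, 2.0]
gripper_width: 0.0179
grasp_force: 59.9
```

>>> {"op": "play_rows", "data": {
  "plan": [
    [0, 0, 0.02, 0, 0, 0, 1],
    [0, 0, 0.01, 0, 0, 0, 1]
  ]
}}

```text
clock: 18.37
tool_pos: [0.5219, -0.0172, 0.2152]
tool_rot: [-3.128, -0.289, 0.002]
contact_force: [-0.8, 0.1, -3.2]
gripper_width: 0.0179
grasp_force: 59.9
```

>>> {"op": "play_rows", "data": {
  "plan": [
    [0, 0, -0.006, 0, 0, 0, 1],
    [0, 0, -0.006, 0, 0, 0, 1],
    [0, 0, -0.006, 0, 0, 0, 1],
    [0, 0, -0.006, 0, 0, 0, 1],
    [0, 0, -0.006, 0, 0, 0, 1]
  ]
}}

```text
clock: 18.78
tool_pos: [0.5225, -0.0172, 0.2094]
tool_rot: [3.128, 0.289, -0.0]
contact_force: [-2.0, -0.8, 2.3]
gripper_width: 0.0179
grasp_force: 59.9
```

>>> {"op": "play_rows", "data": {
  "plan": [
    [0, 0, -0.006, 0, 0, 0, 1],
    [0, 0, -0.006, 0, 0, 0, 1]
  ]
}}

```text
clock: 18.95
tool_pos: [0.5231, -0.0173, 0.2077]
tool_rot: [3.128, 0.289, 0.002]
contact_force: [-1.8, -0.6, 2.8]
gripper_width: 0.018
grasp_force: 59.9
```

>>> {"op": "play_rows", "data": {
  "plan": [
    [0, 0, -0.006, 0, 0, 0, 1],
    [0, 0, -0.006, 0, 0, 0, 1]
  ]
}}

```text
clock: 19.12
tool_pos: [0.523, -0.0172, 0.2051]
tool_rot: [3.128, 0.289, 0.002]
contact_force: [-1.0, 0.1, 2.1]
gripper_width: 0.0174
grasp_force: 59.9
```

>>> {"op": "play_rows", "data": {
  "plan": [
    [0, 0, 0.02, 0, 0, 0, 1],
    [0, 0, 0.01, 0, 0, 0, 1]
  ]
}}

```text
clock: 19.28
tool_pos: [0.522, -0.0171, 0.2104]
tool_rot: [-3.128, -0.289, 0.002]
contact_force: [-0.1, -0.2, -3.9]
gripper_width: 0.0177
grasp_force: 59.9
```

>>> {"op": "play_rows", "data": {
  "plan": [
    [0, 0, -0.006, 0, 0, 0, 1],
    [0, 0, -0.006, 0, 0, 0, 1],
    [0, 0, -0.006, 0, 0, 0, 1],
    [0, 0, -0.006, 0, 0, 0, 1],
    [0, 0, -0.006, 0, 0, 0, 1]
  ]
}}

```text
clock: 19.7
tool_pos: [0.5224, -0.0172, 0.2046]
tool_rot: [3.128, 0.289, -0.0]
contact_force: [-2.2, 0.2, 1.9]
gripper_width: 0.0174
grasp_force: 59.9
```

>>> {"op": "play_rows", "data": {
  "plan": [
    [0, 0, -0.006, 0, 0, 0, 1],
    [0, 0, -0.006, 0, 0, 0, 1]
  ]
}}

```text
clock: 19.87
tool_pos: [0.523, -0.0172, 0.2029]
tool_rot: [3.128, 0.289, 0.002]
contact_force: [-2.6, -0.1, 3.5]
gripper_width: 0.0177
grasp_force: 59.9
```

Still going in (total about 19.6 mm).

>>> {"op": "play_rows", "data": {
  "plan": [
    [0, 0, -0.006, 0, 0, 0, 1],
    [0, 0, -0.006, 0, 0, 0, 1]
  ]
}}

```text
clock: 20.03
tool_pos: [0.523, -0.0173, 0.2003]
tool_rot: [3.128, 0.289, 0.002]
contact_force: [-3.1, -0.7, 7.8]
gripper_width: 0.0179
grasp_force: 59.9
```

>>> {"op": "play_rows", "data": {
  "plan": [
    [0, 0, 0.02, 0, 0, 0, 1],
    [0, 0, 0.01, 0, 0, 0, 1]
  ]
}}

```text
clock: 20.2
tool_pos: [0.5222, -0.0171, 0.2057]
tool_rot: [-3.128, -0.289, 0.001]
contact_force: [-0.4, -0.3, -5.2]
gripper_width: 0.0178
grasp_force: 59.9
```

>>> {"op": "play_rows", "data": {
  "plan": [
    [0, 0, -0.006, 0, 0, 0, 1],
    [0, 0, -0.006, 0, 0, 0, 1],
    [0, 0, -0.006, 0, 0, 0, 1],
    [0, 0, -0.006, 0, 0, 0, 1],
    [0, 0, -0.006, 0, 0, 0, 1]
  ]
}}

```text
clock: 20.62
tool_pos: [0.5222, -0.0173, 0.2002]
tool_rot: [3.128, 0.289, -0.001]
contact_force: [-7.7, -1.1, 10.1]
gripper_width: 0.0174
grasp_force: 59.9
```

>>> {"op": "play_rows", "data": {
  "plan": [
    [0, 0, -0.006, 0, 0, 0, 1]
  ]
}}

```text
clock: 20.7
tool_pos: [0.5223, -0.0174, 0.1999]
tool_rot: [3.127, 0.289, -0.001]
contact_force: [-10.9, -1.6, 17.4]
gripper_width: 0.0179
grasp_force: 59.9
```

The wedge has stopped at TCP z ≈ 0.200, with force rising without travel. I'll lift and make confirming taps, stopping at about 8 N net.

>>> {"op": "play_rows", "data": {
  "plan": [
    [0, 0, 0.02, 0, 0, 0, 1],
    [0, 0, 0.01, 0, 0, 0, 1]
  ]
}}

```text
clock: 20.87
tool_pos: [0.5227, -0.0171, 0.205]
tool_rot: [-3.128, -0.289, -0.001]
contact_force: [0.1, 0.1, -2.9]
gripper_width: 0.0176
grasp_force: 59.9
```

>>> {"op": "play_rows", "data": {
  "plan": [
    [0, 0, -0.006, 0, 0, 0, 1],
    [0, 0, -0.006, 0, 0, 0, 1],
    [0, 0, -0.006, 0, 0, 0, 1],
    [0, 0, -0.006, 0, 0, 0, 1]
  ]
}}

```text
clock: 21.2
tool_pos: [0.5221, -0.0174, 0.2001]
tool_rot: [3.128, 0.289, -0.002]
contact_force: [-7.9, -0.7, 11.9]
gripper_width: 0.0175
grasp_force: 59.9
```

>>> {"op": "play_rows", "data": {
  "plan": [
    [0, 0, 0.02, 0, 0, 0, 1],
    [0, 0, 0.005, 0, 0, 0, 1]
  ]
}}

```text
clock: 21.37
tool_pos: [0.5227, -0.0171, 0.2051]
tool_rot: [-3.128, -0.289, -0.001]
contact_force: [-0.2, 0.6, -2.2]
gripper_width: 0.0174
grasp_force: 59.9
```

>>> {"op": "play_rows", "data": {
  "plan": [
    [0, 0, -0.006, 0, 0, 0, 1],
    [0, 0, -0.006, 0, 0, 0, 1],
    [0, 0, -0.006, 0, 0, 0, 1],
    [0, 0, -0.006, 0, 0, 0, 1]
  ]
}}

```text
clock: 21.7
tool_pos: [0.5221, -0.0174, 0.2001]
tool_rot: [3.128, 0.289, -0.002]
contact_force: [-7.3, -1.3, 10.1]
gripper_width: 0.0176
grasp_force: 59.9
```

>>> {"op": "play_rows", "data": {
  "plan": [
    [0, 0, 0.02, 0, 0, 0, 1],
    [0, 0, 0.01, 0, 0, 0, 1]
  ]
}}

```text
clock: 21.87
tool_pos: [0.5226, -0.0171, 0.2063]
tool_rot: [-3.128, -0.29, -0.0]
contact_force: [0.2, -0.2, -3.5]
gripper_width: 0.0176
grasp_force: 59.9
```

>>> {"op": "play_rows", "data": {
  "plan": [
    [0, 0, -0.006, 0, 0, 0, 1],
    [0, 0, -0.006, 0, 0, 0, 1],
    [0, 0, -0.006, 0, 0, 0, 1],
    [0, 0, -0.006, 0, 0, 0, 1]
  ]
}}

```text
clock: 22.2
tool_pos: [0.5224, -0.0173, 0.201]
tool_rot: [-3.128, -0.289, 0.001]
contact_force: [0.3, 0.1, -3.5]
gripper_width: 0.0179
grasp_force: 59.9
```

Run:
```python
from h import *
s=env.read_state();print(s["tool_pos"].round(4),s["contact_force"].round(1),s["torque"].round(2))
```

```text
[ 0.5224 -0.0173  0.201 ] [ 0.3  0.1 -3.5] [-0.01  0.21 -0.01]
```

Two taps stopped at the same height with over 8 N net, so the wedge is home and holding. I'm taking the mallet back to the open counter.

>>> {"op": "play_rows", "data": {
  "plan": [
    [0, 0, 0.06, 0, 0, 0, 1],
    [0, 0, 0.12, 0, 0, 0, 1],
    [0, 0, 0.12, 0, 0, 0, 1],
    [-0.0244, -0.1294, 0, 0, 0, 0, 1],
    [-0.0244, -0.1294, 0, 0, 0, 0, 1]
  ]
}}

```text
clock: 22.62
tool_pos: [0.5146, -0.0673, 0.2643]
tool_rot: [3.127, 0.297, 0.008]
contact_force: [-0.4, -0.9, -2.9]
gripper_width: 0.0175
grasp_force: 59.9
```

>>> {"op": "play_rows", "data": {
  "plan": [
    [-0.0244, -0.1294, 0, 0, 0, 0, 1],
    [-0.0244, -0.1294, 0, 0, 0, 0, 1],
    [-0.0244, -0.1294, 0, 0, 0, 0, 1],
    [-0.0244, -0.1294, 0, 0, 0, 0, 1],
    [-0.0244, -0.1294, 0, 0, 0, 0, 1]
  ]
}}

```text
clock: 23.03
tool_pos: [0.4882, -0.1996, 0.2623]
tool_rot: [3.128, 0.29, 0.001]
contact_force: [-0.1, -0.2, -3.7]
gripper_width: 0.0174
grasp_force: 59.9
```

>>> {"op": "play_rows", "data": {
  "plan": [
    [-0.0244, -0.1294, 0, 0, 0, 0, 1],
    [-0.0244, -0.1294, 0, 0, 0, 0, 1],
    [-0.0244, -0.1294, 0, 0, 0, 0, 1],
    [0, 0, -0.1, 0, 0, 0, 1],
    [0, 0, -0.15, 0, 0, 0, 1]
  ]
}}

```text
clock: 23.45
tool_pos: [0.4756, -0.2801, 0.2145]
tool_rot: [3.124, 0.281, 0.009]
contact_force: [1.3, 1.0, -4.5]
gripper_width: 0.0174
grasp_force: 59.9
```

>>> {"op": "play_rows", "data": {
  "plan": [
    [0, 0, -0.2, 0, 0, 0, 1],
    [0, 0, -0.2, 0, 0, 0, 1],
    [0, 0, -0.15, 0, 0, 0, 1],
    [0, 0, -0.15, 0, 0, 0, 1],
    [0, 0, -0.1, 0, 0, 0, 1]
  ]
}}

```text
clock: 23.87
tool_pos: [0.4726, -0.2756, 0.0491]
tool_rot: [-3.127, -0.289, 0.003]
contact_force: [-0.9, 0.7, -2.8]
gripper_width: 0.0174
grasp_force: 59.9
```

Run:
```python
from h import *
m=env.camera_model("wrist");w=env.grab_frame("wrist");cv2.imwrite("pics/w10.png",w);s=env.read_state();t=s["tool_pos"]
print(t.round(4),s["tool_rot"].round(4),s["contact_force"].round(1))
d=(cv2.cvtColor(w,cv2.COLOR_BGR2HSV)[...,2]<60).astype(np.uint8);d[236:]=0
n,l,st,ce=cv2.connectedComponentsWithStats(d)
for i in np.argsort(-st[1:,4])[:3]+1:print(st[i],ce[i].round(1))
ax=np.array([.0589,.0113]);z=t[2]-.0232
print(proj("wrist",[[t[0]+ax[0]+.027*np.cos(a),t[1]+ax[1]+.027*np.sin(a),z+.08] for a in np.radians([11,101,191,281])],m).round(1))
```

```text
[ 0.4707 -0.2746  0.0462] [-3.1236 -0.2883  0.009 ] [-0.  -1.3 -6.5]
[  243    69   162   162 20400] [323.3 149.1]
[302 233   1   3   3] [302. 234.]
[343 233   1   3   3] [343. 234.]
[[319.6  72.6]
 [238.3 161.1]
 [321.2 236.2]
 [402.6 159.8]]
```

>>> {"op": "play_rows", "data": {
  "plan": [
    [0, 0, -0.03, 0, 0, 0, 1],
    [0, 0, -0.03, 0, 0, 0, 1],
    [0, 0, -0.03, 0, 0, 0, 1],
    [0, 0, 0, 0, 0, 0, 1],
    [0, 0, 0, 0, 0, 0, 1]
  ]
}}

```text
clock: 24.33
tool_pos: [0.4743, -0.2764, 0.0342]
tool_rot: [3.127, 0.289, 0.002]
contact_force: [0.5, -0.3, -3.0]
gripper_width: 0.0174
grasp_force: 59.9
```

>>> {"op": "play_rows", "data": {
  "plan": [
    [0, 0, -0.008, 0, 0, 0, 1],
    [0, 0, -0.008, 0, 0, 0, 1],
    [0, 0, 0, 0, 0, 0, 1]
  ]
}}

```text
clock: 24.58
tool_pos: [0.4738, -0.2762, 0.0304]
tool_rot: [3.128, 0.289, 0.001]
contact_force: [-0.0, -0.2, -3.7]
gripper_width: 0.0173
grasp_force: 59.9
```

>>> {"op": "play_rows", "data": {
  "plan": [
    [0, 0, -0.007, 0, 0, 0, 1],
    [0, 0, -0.007, 0, 0, 0, 1],
    [0, 0, -0.007, 0, 0, 0, 1],
    [0, 0, -0.006, 0, 0, 0, 1],
    [0, 0, 0, 0, 0, 0, 1]
  ]
}}

```text
clock: 25.0
tool_pos: [0.4735, -0.2759, 0.0244]
tool_rot: [-3.128, -0.289, 0.001]
contact_force: [-0.2, -0.3, -3.3]
gripper_width: 0.0177
grasp_force: 59.9
```

>>> {"op": "play_rows", "data": {
  "plan": [
    [0, 0, -0.005, 0, 0, 0, 1],
    [0, 0, -0.004, 0, 0, 0, 1],
    [0, 0, 0, 0, 0, 0, 1]
  ]
}}

```text
clock: 25.25
tool_pos: [0.4737, -0.276, 0.0232]
tool_rot: [3.128, 0.289, -0.0]
contact_force: [-1.0, 0.8, -0.1]
gripper_width: 0.0179
grasp_force: 59.9
```

Touching the counter. Releasing and retreating.

>>> {"op": "play_rows", "data": {
  "plan": [
    [0, 0, -0.001, 0, 0, 0, 0.75],
    [0, 0, 0, 0, 0, 0, 0.6],
    [0, 0, 0, 0, 0, 0, 0.4],
    [0, 0, 0, 0, 0, 0, 0.3],
    [0, 0, 0, 0, 0, 0, 0.3]
  ]
}}

```text
clock: 25.67
tool_pos: [0.474, -0.2761, 0.0229]
tool_rot: [3.128, 0.289, 0.001]
contact_force: [-1.3, -0.1, -0.2]
gripper_width: 0.0447
grasp_force: 0.0
```

>>> {"op": "play_rows", "data": {
  "plan": [
    [0, 0, 0, 0, 0, 0, 0.3],
    [0, 0, 0.03, 0, 0, 0, 0.3],
    [0, 0, 0.08, 0, 0, 0, 0.3],
    [0, 0, 0.15, 0, 0, 0, 0.3],
    [0, 0, 0.2, 0, 0, 0, 0.3]
  ]
}}

```text
clock: 26.08
tool_pos: [0.4716, -0.2747, 0.1136]
tool_rot: [-3.124, -0.289, 0.007]
contact_force: [0.4, -0.5, 0.3]
gripper_width: 0.0643
grasp_force: 0.0
```

>>> {"op": "play_rows", "data": {
  "plan": [
    [0, 0, 0.2, 0, 0, 0, 0.3],
    [0, 0, 0.2, 0, 0, 0, 0.3],
    [-0.1, -0.15, 0.1, 0, 0, 0, 0.3],
    [-0.1, -0.15, 0, 0, 0, 0, 0.3],
    [-0.1, -0.15, 0, 0, 0, 0, 0.3]
  ]
}}

```text
clock: 26.5
tool_pos: [0.4146, -0.3674, 0.2178]
tool_rot: [3.124, 0.293, 0.005]
contact_force: [1.2, -0.3, -0.9]
gripper_width: 0.064
grasp_force: 0.0
```

>>> {"op": "play_rows", "data": {
  "plan": [
    [-0.1, -0.15, 0, 0, 0, 0, 0.3],
    [-0.1, -0.15, 0, 0, 0, 0, 0.3],
    [0, 0, 0, 0, 0, 0, 0.3],
    [0, 0, 0, 0, 0, 0, 0.3]
  ]
}}

```text
clock: 26.83
tool_pos: [0.3715, -0.4284, 0.2149]
tool_rot: [3.129, 0.28, -0.001]
contact_force: [0.4, 0.8, -0.5]
gripper_width: 0.0641
grasp_force: 0.0
```

Run:
```python
from h import *
t=env.grab_frame("top");g=env.grab_frame("scene");t0=cv2.imread("pics/top0.png");g0=cv2.imread("pics/scene0.png")
for n,a,b in(("top",t,t0),("scene",g,g0)):
    d=(cv2.absdiff(a,b).max(2)>60).astype(np.uint8)
    k,l,st,ce=cv2.connectedComponentsWithStats(d)
    print(n,[(st[i].tolist()) for i in range(1,k) if st[i,4]>12])
o=np.zeros((600,800,3),np.uint8);o[:400,:640]=cv2.resize(g[130:330,220:540],(640,400));o[400:,:320]=t[140:340,200:520];cv2.imwrite("pics/end.png",o)
```

```text
top [[230, 195, 7, 23, 30], [262, 197, 5, 12, 14], [303, 200, 10, 10, 26], [285, 204, 2, 14, 17], [263, 218, 7, 8, 16], [602, 238, 37, 17, 211], [511, 266, 129, 134, 7217], [474, 293, 40, 44, 1145], [556, 329, 8, 2, 13], [558, 338, 25, 28, 294], [632, 373, 8, 27, 138], [608, 380, 11, 7, 36]]
scene [[250, 0, 17, 8, 54], [253, 0, 39, 65, 809], [405, 0, 31, 53, 393], [247, 9, 20, 30, 220], [430, 45, 20, 52, 298], [261, 62, 26, 23, 186], [409, 62, 13, 26, 71], [237, 66, 3, 8, 15], [273, 67, 26, 33, 301], [245, 73, 6, 18, 47], [259, 93, 5, 15, 41], [279, 100, 7, 12, 41], [235, 121, 68, 12, 187], [231, 129, 68, 15, 154], [131, 154, 14, 13, 103], [318, 185, 11, 7, 28], [447, 216, 5, 7, 18], [447, 227, 4, 8, 22], [431, 233, 7, 4, 15], [439, 235, 9, 5, 23], [401, 239, 14, 5, 42]]
```

View pics/end.png

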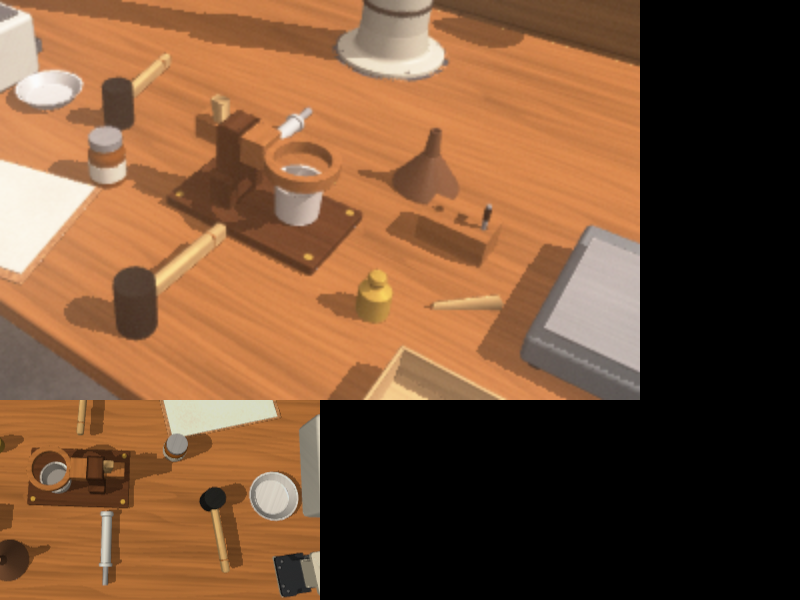

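```bash
python3 -c "
from cell import env
print(env.finish_job())"
```

```text
the job is handed in; nothing more can be done
None
```

I handed the job in at about 27 s: the wedge is tapped home and holding, and the mallet stands on its head back at its starting spot; but the wedge brushed the post on the way in (one 43 N reading, no split seen), one tap peaked at about 21 N net, and I viewed 11 pictures, one over the limit of 10.

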